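# Test the stiff lid of the spindle-parts case, stow the adaptor, close up

## Task

Lift the lid of the grey case to about 50 degrees and let go of it for a good two seconds to check that its stiff hinge holds it there. With the lid left standing open, put the steel spindle adaptor upright on the floor of the empty trough along the hinge and let go of it, then lower the lid fully shut without slamming it. Leave the other things on the bench where they are.

Things in the scene. Friction and masses are not known exactly. Their poses are not given: they have to be found in the camera images.
- trough (a point): Centre of the floor of the case's empty trough, 5 mm above the bench; axes as case. Trough 210 (x) by 75 mm (y): hinge-side wall, 55 mm above this floor, on -y; partition, 25 mm above it, on +y; then a full bay of fixed chuck jaws, tops 27 mm above the bench. The raised lid slopes over the trough: reach in with the tool's body leaning to +y, about 35 to 45 degrees from vertical.
- case: Grey sheet-steel case screwed to the bench, 220 (x) by 180 (y) by 60 mm high, walls and floor 5 mm; origin under its centre. x runs along the hinge, y points from the hinge side to the opening (handle) side, z up. Trough centre at y = -47.5 mm.
- lid (a joint): Angle of the lid of the case, rad: 0 shut, grows as it opens, stop at 1.05. Stiff friction hinge (0.7 N m) without spring: the lid (0.3 to 0.5 kg) stays at any angle where it is left; at the handle about 5 to 8 N lift it and 1 to 4 N lower it.
- lid_hinge (a point): Middle of the hinge line, 60 mm above the bench at the case's -y rim; frame fixed to the lid (x along the hinge line, y across the lid from the hinge to its free edge, z out of the lid's outer face). The lid is a plate 220 (x) by 180 (y) by 8 mm thick on the +y side of this point; it opens by turning positively about x.
- lid_handle (a point): Middle of the bar of the lid's dark steel bow handle, a round bar 10 mm thick and 100 mm long along the lid's x, standing on two feet with its middle line 35 mm off the outer face, at 158 mm along y and 43 mm along z from lid_hinge; axes those of the lid. There is 30 mm free under the bar.
- adaptor_mid (a point): Centre (half-way up) of the steel spindle adaptor, a bare round steel hub 45 mm tall that stands upright on the bench: plain barrel 32 mm in diameter over a foot flange 40 mm in diameter and 6 mm high, a dark bore in its top; 0.15 to 0.27 kg. z is its axis, up. It may stand in either of two places, the wooden blank in the other.
- blank_center (a point): Bystander: centre of a plain pale wooden disc blank, 50 mm in diameter, 36 mm tall.
- bowl: Bystander: small turned wooden bowl, 100 mm across, 42 mm high; origin under its centre.
- key: Bystander: T-shaped chuck key lying flat, black handle 110 by 18 by 18 mm along its x, steel shank 12 mm square reaching 82 mm along its -y; origin under the middle of the handle.
Mind the look-alikes: they are no part of the job. Of the things that look like the part that bears adaptor_mid, take the one that is farthest to the robot's right at the start.

How it is judged:
By the outcome, as a careful person would: the job done as asked, in the order asked, and still so for the second after the job is handed in, with the robot touching nothing.
It also fails if it takes over 72 s, if anything falls off the work surface, if the arm or the gripper's body presses on something with over 40 N, if the wrist force passes 120 N, or if a joint passes its speed limit or range.

## Robot

A 6-joint arm with a two-finger parallel gripper is mounted at the origin on the work surface. World frame = base frame: x ahead of the robot, y to its left, z up, the work surface at z = 0. Lengths are in mm, angles in degrees, forces in N, time in s.
With the tool pointing down it reaches from about 300 to 775 mm from the base axis. Payload 14.6 kg.
Tool frame: the origin (TCP) lies on the centre line of the jaws, within the pads' length; the fingertips stand 14 mm ahead of it and the grasp point (between the pads) lies 5 mm behind it; z points along the fingers, y is the direction in which the jaws open and shut (so a half turn about z gives the same grasp; the last joint's range is limited). The gripper opens to 85 mm and grips with 20 to 120 N. Pads are 22 mm wide; open, the fingers measure 114 mm over their backs; the gripper's body (76 mm by 85 mm) begins 54 mm behind the grasp point. The pads swing forward as they close: fully open they stand 13 mm farther back than shut.
Start: joints at [-75.149, 17.183, 87.147, -0, 75.671, -3.816], TCP at [176.03, -521.059, 217.881] pointing down, gripper open.
Joint ranges: [-173.82, 173.82], [-45.26, 126.66], [13.44, 144.39], [-59.66, 239.66], [0, 175.72], [-146.38, 146.38]. Speed limits (degrees/s): [127.2, 127.2, 147.25, 180, 180, 180].

## Interface

Orientations are given as [roll, pitch, yaw] about the fixed x, y, z axes, in that order (R = Rz(yaw) Ry(pitch) Rx(roll)).
In Python, from station import robot gives the robot as it stands.
- The arm moves only by the tool move_arm, never from a script. Its argument "commands" is a list of rows, each an object of numbers: "tx", "ty", "tz": the shift along the tool's x, y, z in m; "rx", "ry", "rz": the turn, a rotation vector about the tool's x, y, z in degrees; "gripper": the closure, from 0 (fully open) to 1 (shut). A call has exactly 5 rows; each row is the pose to reach, as a shift and turn from the pose commanded when the call began, along the tool's axes at that moment; what a row does not reach only later rows make up. A row lasts 1/10 s, in which the tool goes at most 50 mm and 8.59 degrees, less where a joint would pass 70% of its speed; a pose out of reach is approached as far as the arm can. A call with a gripper value outside its range is refused whole. The fingers move at their own pace and stop on an object; "squeeze" is the grip in N (left out, the last holds). Time passes only in rows, so rows that repeat a pose let the fingers close, or fill a call up. It gives the time, the measured TCP pose, the force and the opening at its end, in the units of the state.
- robot.get_state(): the state, without advancing time (a new reading comes with each control period).
- robot.grab_frame(name): name is "side" or "top" or "wrist"; returns the picture (420x560x3 uint8, blue, green, red); there is no depth.
- robot.camera_params(name): a dict with "fx", "fy", "cx", "cy" (pixels), "dist" ([k1, k2, p1, p2, k3] as OpenCV has them; the pictures are not rectified), "origin" and "orientation" of the camera in the world. Camera axes: x right, y up, looking along -z (the intrinsics and any distortion apply to the point x, -y, -z); pixel columns grow to the right and rows downward; lengths in mm; the calibration is good to about 2 mm. A picture is of the moment at which its call begins: read the wrist's pose just before it. camera_params takes no time and is no camera call; for the wrist camera it gives the pose at the moment of the call.
- robot.hand_in(): hands the job in, once; it reports no verdict.
Trained networks look in the newest picture that a camera, given by its name, has taken for a name from the list of things; names that differ only in an ending like _2 or _b are one class to them, and where a whole thing is asked for, a point or a joint stands for the part that bears it (a point fixed in the world has none). Each returns a list of dicts, best first, with "p" (0 to 1); they miss things now and then, are a little off and sometimes report something else, mostly with a low value. They report only what shows in the picture. A call takes as long as a camera call. They do not tell look-alikes from the thing itself.
- robot.boxes_of(target, camera): "position" ([x, y, z] in mm, in world coordinates, good to about 4 mm: the middle of the surface that is visible of it).
- robot.silhouettes(target, camera): "region" (420x560 bool, what is visible of it).
- robot.spot_point(target, camera): "position" ([x, y, z] in mm, in world coordinates, good to about 4 mm: a listed point, or the origin of a listed thing).
The state is a dict: "time_s": time; "qpos": joint angles; "joint_velocities": joint speeds; "tau": joint torques, N m; "position": TCP position; "eef_rot": TCP orientation; "contact_force": force on the tool from outside, world axes, zero at the start; "wrist_torque": the same for the moment, N m; "opening": finger opening in mm.
Only numpy, scipy, OpenCV 4.12 (cv2) and the standard library are available. Lean on these libraries where they do the work, as an engineer would, in place of code of your own. Each camera call takes 0.05 s, during which the arm holds its last target.

## Working session

There is one attempt and no reset: what is moved stays moved. The work goes in short steps, Python scripts to look and compute and a tool call to move; the robot and the scene stay as the last step left them, time stands still between calls to the robot, and variables do not carry over. Pictures are saved under pics/ and viewed, and the job is handed in when it is done.

Besides the shell and the picture viewer there is one more tool, called in YAML: its name, and indented under it one key for each argument. move_arm: Moves the arm, as the interface text tells. Its arguments: {"type":"object","properties":{"commands":{"type":"array"},"squeeze":{"type":"number"}},"required":["commands"]}

```bash
ls; mkdir -p pics
python3 - <<'E'
from station import robot
import cv2
print(robot.get_state())
for c in ["side","top","wrist"]:
    f=robot.grab_frame(c); cv2.imwrite(f"pics/{c}0.png",f); print(c,robot.camera_params(c))
    for t in ["adaptor_mid","lid_handle","lid_hinge","blank_center","trough","case","bowl","key"]:
        try: print(t,[(d["p"],d["position"]) for d in robot.spot_point(t,c)])
        except Exception as e: print(t,e)
E
```

```text
pics
{'time_s': 0.0, 'qpos': array([-7.51500502e+01,  1.72160259e+01,  8.71782206e+01, -1.68503429e-03,
        7.56706964e+01, -3.81729131e+00]), 'joint_velocities': array([ 0.08340575,  0.00215473, -0.03328013, -0.02491584, -0.07191302,
        0.03257126]), 'tau': array([ 2.60836598e-03, -5.43496835e+01, -3.61791444e+01,  2.44726078e-05,
        4.03060360e-03,  2.00238802e-06]), 'position': array([ 175.95618163, -520.84524296,  217.33287381]), 'eef_rot': array([-1.79935092e+02, -2.69506126e-03,  1.86676576e+01]), 'contact_force': array([0.92448538, 0.24933419, 0.89397785]), 'wrist_torque': array([ 0.03125955, -0.00976268,  0.04245899]), 'opening': 85.58739093197862}
side {'fx': 536.5393100905618, 'fy': 536.5393100905618, 'cx': 281.05716259501054, 'cy': 216.91383755750726, 'dist': array([-0.07525215,  0.        ,  0.        ,  0.        ,  0.        ]), 'origin': array([191.13257791, 733.79877427, 700.35474267]), 'orientation': array([  56.97600044,   -1.28947196, -150.49001898])}
adaptor_mid [(0.87, [520.0, -82.7, 21.2]), (0.78, [621.3, -103.0, 21.9]), (0.68, [590.8, -188.3, 23.3
[... 776 characters left out ...]
.3, 7.4])]
lid_handle [(0.82, [527.1, 85.8, 113.6])]
lid_hinge [(0.87, [549.0, 239.3, 58.0])]
blank_center [(0.77, [451.8, -188.4, 19.3]), (0.24, [547.1, 237.4, 59.1])]
trough []
case [(0.91, [539.4, 148.7, -2.8])]
bowl [(0.73, [788.4, -86.9, 5.1])]
key [(0.82, [638.8, -383.9, -0.8])]
wrist {'fx': 318.3317112905499, 'fy': 318.3317112905499, 'cx': 278.2967186626189, 'cy': 211.07898744733237, 'dist': array([0.00772519, 0.        , 0.        , 0.        , 0.        ]), 'origin': array([ 254.84841794, -492.91797853,  374.00021214]), 'orientation': array([-1.91122404e+01,  1.97614061e-02, -7.13610788e+01])}
adaptor_mid []
lid_handle []
lid_hinge []
blank_center []
trough []
case []
bowl []
key []
```

View pics/side0.png

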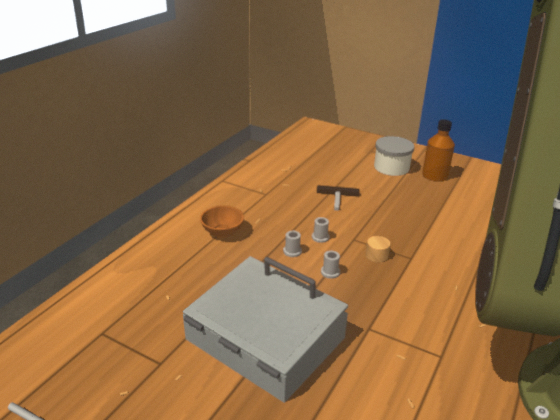

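View pics/top0.png

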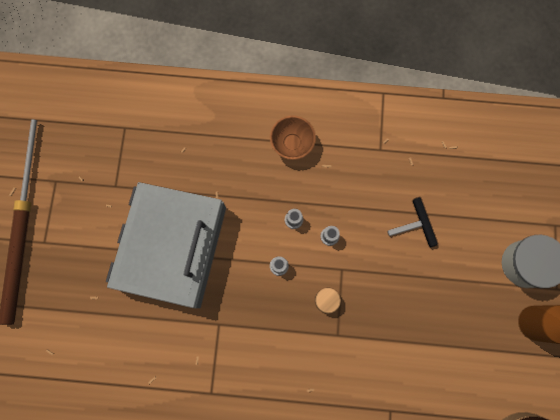

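View pics/wrist0.png

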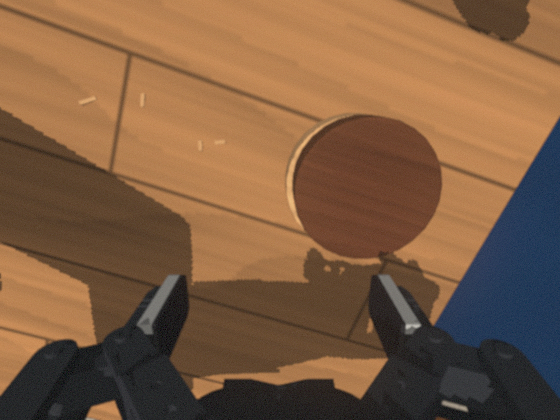

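Candidates for the adaptor in the top picture are the hubs at px (293,218), (279,266) and (330,236). They lie at world (621,-103), (518,-82) and (591,-184). The robot's right is -y, so the one meant is the hub at (330,236), which is at (321,229) in the side view. I'll enlarge the hubs and the case to confirm this.

Run:
```python
import cv2, numpy as np
t=cv2.imread("pics/top0.png"); s=cv2.imread("pics/side0.png")
a=cv2.resize(t[190:290,250:360],None,fx=5,fy=5,interpolation=cv2.INTER_CUBIC)
cv2.imwrite("pics/c_ad.png",a)
cv2.imwrite("pics/c_case_top.png",cv2.resize(t[175:315,100:235],None,fx=4.2,fy=4.2,interpolation=cv2.INTER_CUBIC))
cv2.imwrite("pics/c_case_side.png",cv2.resize(s[245:395,175:355],None,fx=4,fy=4,interpolation=cv2.INTER_CUBIC))
```

```text
(no output)
```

View pics/c_ad.png

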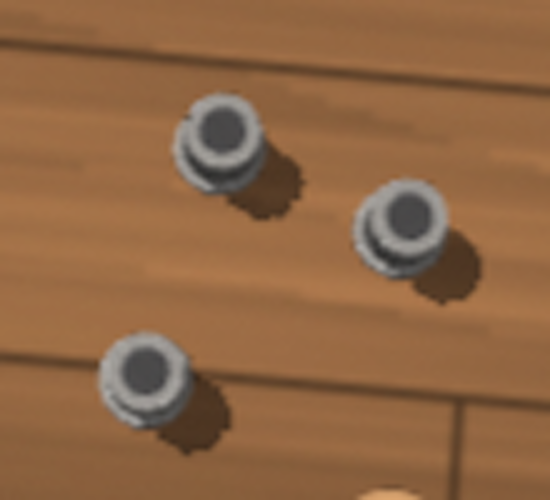

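View pics/c_case_top.png

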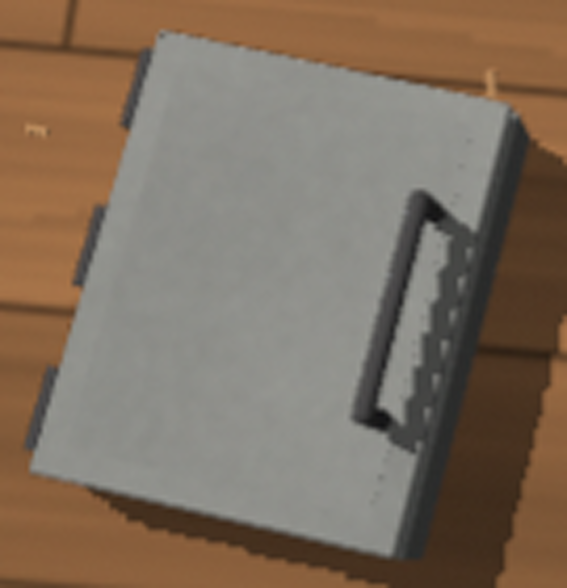

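View pics/c_case_side.png

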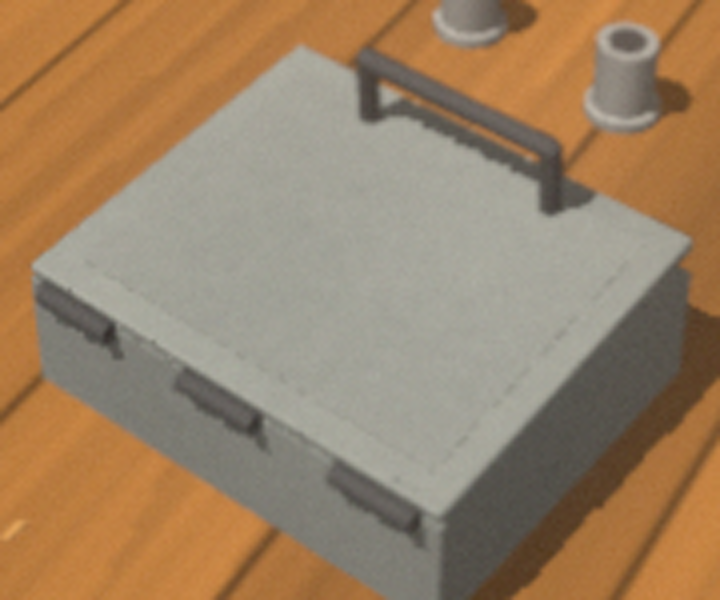

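Three alike hubs show in the crop, at (220,140), (400,225) and (145,380). The middle-right one, top px (330,235), is farthest to the robot's right, so it is the target. The lid corners and bar ends are clear in both crops, so I'll fit the case pose and triangulate the adaptor.

```bash
cat > h.py <<'E'
import numpy as np, cv2, json
from scipy.spatial.transform import Rotation as R
from scipy.optimize import least_squares
CAM={}
def cam(name):
    from station import robot
    if name not in CAM: CAM[name]=robot.camera_params(name)
    return CAM[name]
def rot(rpy): return R.from_euler('xyz',rpy,degrees=True)
def K(p): return np.array([[p['fx'],0,p['cx']],[0,p['fy'],p['cy']],[0,0,1.]])
def proj(P,p):
    Pc=rot(p['orientation']).inv().apply(np.atleast_2d(P)-p['origin'])*[1,-1,-1]
    return cv2.projectPoints(Pc,np.zeros(3),np.zeros(3),K(p),p['dist'])[0].reshape(-1,2)
def ray(uv,p):
    u=cv2.undistortPoints(np.array(uv,float).reshape(-1,1,2),K(p),p['dist']).reshape(-1,2)
    d=np.c_[u[:,0],-u[:,1],-np.ones(len(u))]
    d=rot(p['orientation']).apply(d); return p['origin'],d/np.linalg.norm(d,axis=1)[:,None]
def tri(obs):  # list of (uv, params)
    A=np.zeros((3,3));b=np.zeros(3)
    for uv,p in obs:
        o,d=ray([uv],p);M=np.eye(3)-np.outer(d[0],d[0]);A+=M;b+=M@o
    return np.linalg.solve(A,b)
E
python3 - <<'E'
from h import *
T=cam('top');S=cam('side')
# pts: case coords -> 
names=[(-110,-90,68),(-110,90,68),(110,90,68),(110,-90,68),(-48,68,103),(48,68,103)]
top=np.array([(138.6,182.6),(222.1,200.7),(194.5,307.1),(107.1,286.9),(201.2,221.4),(186.9,273.8)])
side=np.array([(183.25,312),(250.75,256.25),(347.5,305.5),(285,374.5),(266.25,259.5),(313.25,283)])
for n,a,b in zip(names,top,side): print(n,tri([(a,T),(b,S)]).round(1))
N=np.array(names,float)
def W(v): return R.from_euler('z',v[2],degrees=True).apply(N)+[v[0],v[1],v[3]]
f=lambda v: np.r_[(proj(W(v),T)-top).ravel(),(proj(W(v),S)-side).ravel()]
r=least_squares(f,[538,147,172,0],loss='soft_l1');print(r.x.round(2),r.fun.round(1))
# adaptor top rim centre & bottom
print("ad top",tri([((250+408/5,190+217/5),T),((320.9,222.5),S)]))
E
python3 - <<'E'
import cv2
s=cv2.imread("pics/side0.png")
cv2.imwrite("pics/c_ad_side.png",cv2.resize(s[205:285,275:355],None,fx=7,fy=7,interpolation=cv2.INTER_CUBIC))
E
```

```text
(-110, -90, 68) [656.8 220.8  63.8]
(-110, 90, 68) [631.9  43.4  77.7]
(110, 90, 68) [417.5  73.   75.4]
(110, -90, 68) [440.8 251.1  64.9]
(-48, 68, 103) [580.   74.3 111.2]
(48, 68, 103) [477.8  89.1 111.3]
[537.03 147.27 172.31   4.89] [-1.6 -1.8  0.3 -0.7  0.2  0.7 -1.5  0.1  0.4  2.7  1.9 -1.1 -1.3 -3.9
 -0.7  1.7  0.9  1.4  0.7 -3.3  2.2  2.  -0.7  0.1]
ad top [ 591.37836365 -185.31918945   39.44154867]
```

View pics/c_ad_side.png

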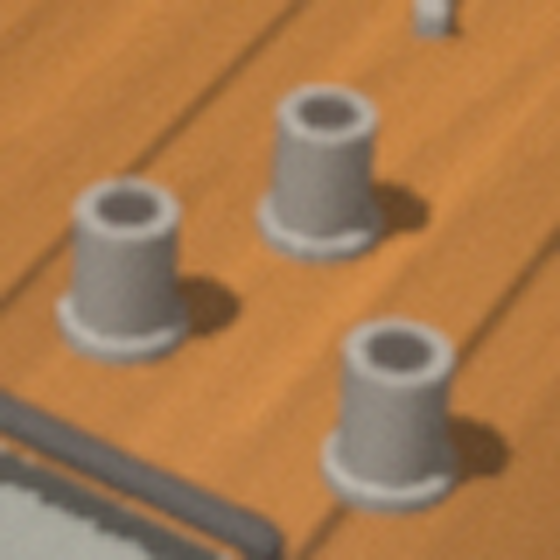

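Run:
```python
from h import *
T=cam('top');S=cam('side')
L=np.array([(-110,0,8),(-110,180,8),(110,180,8),(110,0,8),(-48,158,43),(48,158,43)],float)
top=np.array([(138.6,182.6),(222.1,200.7),(194.5,307.1),(107.1,286.9),(201.2,221.4),(186.9,273.8)])
side=np.array([(183.25,312),(250.75,256.25),(347.5,305.5),(285,374.5),(266.25,259.5),(313.25,283)])
def W(v):
    P=R.from_euler('x',v[3],degrees=True).apply(L)+[0,-90,60]
    return R.from_euler('z',v[2],degrees=True).apply(P)+[v[0],v[1],0]
f=lambda v: np.r_[(proj(W(v),T)-top).ravel(),(proj(W(v),S)-side).ravel()]
r=least_squares(f,[538,147,172,0],loss='soft_l1');print(r.x.round(2),r.fun.round(1))
print(W(r.x).round(1))
print("ad top",tri([((250+408/5,190+217/5),T),((275+325/7,205+112/7),S)]))
print(tri([((250+400/5,190+230/5),T),((275+322/7,205+212/7),S)]))
```

```text
[536.6  146.69 172.1    2.89] [-0.6 -1.2  0.2 -0.8 -0.5  1.  -0.7  0.2 -0.7  2.6  0.6 -1.2 -0.8 -1.9
 -0.3  0.   1.4 -0.1  0.6 -1.1  2.   1.2 -0.9 -0.5]
[[658.  221.1  68. ]
 [633.3  43.1  77.1]
 [415.4  73.3  77.1]
 [440.1 251.4  68. ]
 [575.1  75.1 110.9]
 [480.   88.3 110.9]]
ad top [ 590.45458629 -184.96616613   44.03014105]
[ 589.93805692 -185.7424285     5.12503029]
```

Case fitted at about (537,147) with yaw 172.1°, and the lid stands about 3° ajar. The handle bar middle is about (527,83,111). The adaptor is at (590.5,-185) with its top at z=44, which agrees with the 45 mm given.

```bash
cat >> h.py <<'E'
CX,CY,CYAW=537.,147.3,172.1
Rc=R.from_euler('z',CYAW,degrees=True)
def c2w(p): return Rc.apply(p)+[CX,CY,0]
def w2c(p): return Rc.inv().apply(np.array(p)-[CX,CY,0])
def Rh(phi):
    s,c=np.sin(np.radians(phi)),np.cos(np.radians(phi))
    return Rc*R.from_matrix(np.array([[1,0,0],[0,-c,s],[0,-s,-c]]).T)
def Ra(phi):
    s,c=np.sin(np.radians(phi)),np.cos(np.radians(phi))
    return Rc*R.from_matrix(np.array([[0,-c,s],[-1,0,0],[0,-s,-c]]).T)
def hand(th,dx=0): # handle bar middle in world at lid angle th deg
    return c2w(R.from_euler('x',th,degrees=True).apply([dx,158,43])+[0,-90,60])
def plan(pos=None,Rt=None,st=None,R0=None,verbose=True,grasp=False,ahead=0):
    """pos = wanted world TCP (or of the point 'ahead' mm along tool z if given)"""
    from station import robot
    st=st or robot.get_state()
    R0=rot(st['eef_rot']); p0=st['position']
    if Rt is None: Rt=R0
    if pos is None: pos=p0
    tcp=np.array(pos)-Rt.apply([0,0,ahead])
    d=R0.inv().apply(tcp-p0)/1000; r=(R0.inv()*Rt).as_rotvec(degrees=True)
    print('t',d.round(4),'r',r.round(2),'|d|',round(np.linalg.norm(d)*1000,1),'|r|',round(np.linalg.norm(r),1),'rows>=',round(max(np.linalg.norm(d)/.05,np.linalg.norm(r)/8.59),1))
    return d,r
def show():
    from station import robot
    s=robot.get_state();print('t',s['time_s'],'q',np.round(s['qpos'],1),'p',s['position'].round(1),'rpy',s['eef_rot'].round(1),'case',w2c(s['position']).round(1),'F',s['contact_force'].round(1),'op',round(s['opening'],1))
    return s
E
python3 - <<'E'
from h import *
s=show()
plan(hand(3)+[0,0,110],Rh(0),s)
plan((s['position']+hand(3)+[0,0,110])/2+[0,0,70],R.from_euler('xyz',[180,0,95],degrees=True),s)
E
```

```text
t 1.35 q [-75.1  17.2  87.1  -0.   75.7  -3.8] p [ 176.  -521.   217.9] rpy [-180.    -0.    18.7] case [265.7 711.6 217.9] F [ 0.9 -0.5  0.5] op 85.5
t [ 0.5266 -0.4591 -0.0033] r [-0.0000e+00 -1.0000e-02 -1.5343e+02] |d| 698.6 |r| 153.4 rows>= 17.9
t [ 0.2633 -0.2295 -0.0717] r [ -0.    -0.   -76.33] |d| 356.6 |r| 76.3 rows>= 8.9
```

move_arm:
  commands:
    - {"tx": 0.02,"ty": -0.015,"tz": -0.015,"rz": -7}
    - {"tx": 0.045,"ty": -0.035,"tz": -0.03,"rz": -15}
    - {"tx": 0.075,"ty": -0.06,"tz": -0.05,"rz": -23}
    - {"tx": 0.105,"ty": -0.085,"tz": -0.06,"rz": -31}
    - {"tx": 0.135,"ty": -0.11,"tz": -0.07,"rz": -39}

```text
invalid input at $.commands[0]: expected keys tx, ty, tz, rx, ry, rz, gripper
```

Run:
```python
from h import *
s=show()
plan(hand(3)+[0,0,130],Rh(0),s)
```

```text
t 1.35 q [-75.1  17.2  87.1  -0.   75.7  -3.8] p [ 176.  -521.   217.9] rpy [-180.    -0.    18.7] case [265.7 711.6 217.9] F [ 0.9 -0.5  0.5] op 85.5
t [ 0.5266 -0.4591 -0.0233] r [-0.0000e+00 -1.0000e-02 -1.5343e+02] |d| 699.0 |r| 153.4 rows>= 17.9
```

All keys are needed in each row.

move_arm:
  commands:
    - {"tx": 0.02,"ty": -0.015,"tz": -0.015,"rx": 0,"ry": 0,"rz": -7,"gripper": 0}
    - {"tx": 0.045,"ty": -0.035,"tz": -0.03,"rx": 0,"ry": 0,"rz": -15,"gripper": 0}
    - {"tx": 0.075,"ty": -0.06,"tz": -0.05,"rx": 0,"ry": 0,"rz": -23,"gripper": 0}
    - {"tx": 0.105,"ty": -0.085,"tz": -0.06,"rx": 0,"ry": 0,"rz": -31,"gripper": 0}
    - {"tx": 0.135,"ty": -0.11,"tz": -0.07,"rx": 0,"ry": 0,"rz": -39,"gripper": 0}

```text
time_s: 1.85
position: [269.2, -372.3, 288.6]
eef_rot: [180.0, 0.0, 58.0]
contact_force: [0.3, -0.1, 0.0]
opening: 85.1
```

Run:
```python
from h import *
s=show()
plan(hand(3)+[0,0,130],Rh(0),s)
```

```text
t 1.85 q [-58.7   2.6  94.8   0.   82.6 -26.7] p [ 269.2 -372.3  288.6] rpy [180.   0.  58.] case [193.8 551.5 288.6] F [ 0.3 -0.1  0. ] op 85.1
t [ 0.5227 -0.0218  0.0472] r [ 1.0000e-02  5.0000e-02 -1.1412e+02] |d| 525.3 |r| 114.1 rows>= 13.3
```

move_arm:
  commands:
    - {"tx": 0.035,"ty": 0,"tz": 0,"rx": 0,"ry": 0,"rz": -8,"gripper": 0}
    - {"tx": 0.07,"ty": 0,"tz": 0,"rx": 0,"ry": 0,"rz": -16,"gripper": 0}
    - {"tx": 0.11,"ty": 0,"tz": 0,"rx": 0,"ry": 0,"rz": -24,"gripper": 0}
    - {"tx": 0.15,"ty": 0,"tz": 0,"rx": 0,"ry": 0,"rz": -32,"gripper": 0}
    - {"tx": 0.19,"ty": 0,"tz": 0,"rx": 0,"ry": 0,"rz": -40,"gripper": 0}

```text
time_s: 2.35
position: [370.9, -211.6, 288.1]
eef_rot: [180.0, 0.0, 98.0]
contact_force: [0.5, -1.4, 0.2]
opening: 85.1
```

Run:
```python
from h import *
s=show()
plan(hand(3)+[0,0,130],Rh(0),s)
```

```text
t 2.35 q [-34.6  -1.8  99.3   0.   82.5 -42.6] p [ 370.9 -211.6  288.1] rpy [180.   0.  98.] case [115.2 378.3 288.1] F [ 0.5 -1.4  0.2] op 85.1
t [0.2694 0.1964 0.0469] r [ 1.000e-02  4.000e-02 -7.412e+01] |d| 336.6 |r| 74.1 rows>= 8.6
```

move_arm:
  commands:
    - {"tx": 0.03,"ty": 0.02,"tz": 0,"rx": 0,"ry": 0,"rz": -8,"gripper": 0.2}
    - {"tx": 0.06,"ty": 0.04,"tz": 0,"rx": 0,"ry": 0,"rz": -16,"gripper": 0.4}
    - {"tx": 0.09,"ty": 0.065,"tz": 0,"rx": 0,"ry": 0,"rz": -24,"gripper": 0.4}
    - {"tx": 0.12,"ty": 0.09,"tz": 0.01,"rx": 0,"ry": 0,"rz": -32,"gripper": 0.4}
    - {"tx": 0.15,"ty": 0.11,"tz": 0.01,"rx": 0,"ry": 0,"rz": -40,"gripper": 0.4}

```text
time_s: 2.85
position: [459.8, -48.1, 277.0]
eef_rot: [-180.0, -0.1, 138.0]
contact_force: [-0.3, -0.5, -0.2]
opening: 51.1
```

Run:
```python
from h import *
s=show()
plan(hand(3)+[0,0,100],Rh(0),s)
```

```text
t 2.85 q [-10.5   3.4  95.5   0.   81.2 -58.5] p [459.8 -48.1 277. ] rpy [-1.80e+02 -1.00e-01  1.38e+02] case [ 49.6 204.2 277. ] F [-0.3 -0.5 -0.2] op 51.1
t [0.0365 0.1427 0.0657] r [-2.000e-02 -7.000e-02 -3.409e+01] |d| 161.3 |r| 34.1 rows>= 4.0
```

move_arm:
  commands:
    - {"tx": 0.01,"ty": 0.035,"tz": 0.015,"rx": 0,"ry": 0,"rz": -8,"gripper": 0.4}
    - {"tx": 0.02,"ty": 0.07,"tz": 0.03,"rx": 0,"ry": 0,"rz": -16,"gripper": 0.4}
    - {"tx": 0.03,"ty": 0.105,"tz": 0.045,"rx": 0,"ry": 0,"rz": -24,"gripper": 0.4}
    - {"tx": 0.035,"ty": 0.135,"tz": 0.06,"rx": 0,"ry": 0,"rz": -32,"gripper": 0.4}
    - {"tx": 0.0365,"ty": 0.143,"tz": 0.066,"rx": 0,"ry": 0,"rz": -34,"gripper": 0.4}

```text
time_s: 3.35
position: [529.0, 82.7, 210.2]
eef_rot: [-180.0, -0.1, 172.1]
contact_force: [-0.4, 0.8, 0.3]
opening: 51.0
```

Run:
```python
from h import *
s=show()
plan(hand(3),Rh(0),s)
from station import robot
wp=robot.camera_params('wrist')
for c in ['wrist','side','top']:
    f=robot.grab_frame(c);cv2.imwrite(f'pics/{c}1.png',f)
    print(c,[(d['p'],np.round(d['position'],1)) for d in robot.spot_point('lid_handle',c)])
print(proj(np.array([hand(3,-48),hand(3,0),hand(3,48)]),wp))
```

```text
t 3.35 q [  5.   15.8  90.    0.   74.3 -77.1] p [529.   82.7 210.2] rpy [-1.800e+02 -1.000e-01  1.721e+02] case [ -1.   65.1 210.2] F [-0.4  0.8  0.3] op 51.0
t [ 0.0008 -0.0004  0.099 ] r [-0.01 -0.11 -0.04] |d| 99.0 |r| 0.1 rows>= 2.0
wrist [(0.97, array([528.9,  83.7, 114. ]))]
side [(0.75, array([525.3,  82.2, 114.5]))]
top [(0.72, array([531. ,  87.9, 113.9]))]
[[276.81267256 258.55825662]
 [276.66279106 207.5328862 ]
 [276.49367844 150.22199476]]
```

View pics/wrist1.png

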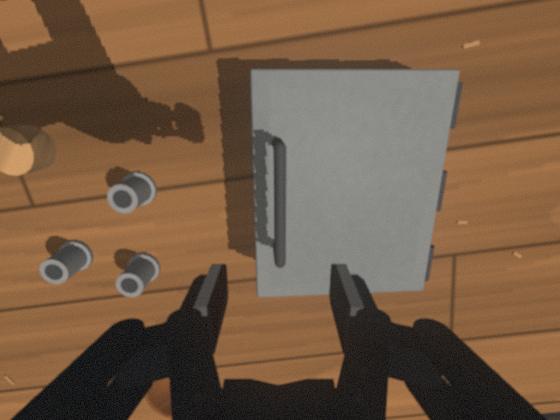

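View pics/side1.png

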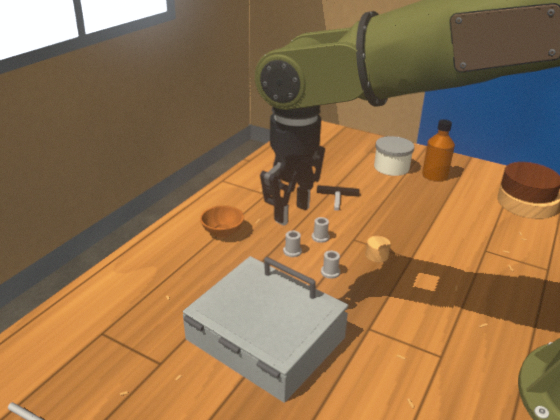

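move_arm:
  commands:
    - {"tx": 0,"ty": 0.001,"tz": 0.03,"rx": 0,"ry": 0,"rz": 0,"gripper": 0.4}
    - {"tx": 0,"ty": 0.002,"tz": 0.06,"rx": 0,"ry": 0,"rz": 0,"gripper": 0.4}
    - {"tx": 0,"ty": 0.002,"tz": 0.085,"rx": 0,"ry": 0,"rz": 0,"gripper": 0.4}
    - {"tx": 0,"ty": 0.002,"tz": 0.098,"rx": 0,"ry": 0,"rz": 0,"gripper": 0.4}
    - {"tx": 0,"ty": 0.002,"tz": 0.102,"rx": 0,"ry": 0,"rz": 0,"gripper": 0.4}

```text
time_s: 4.15
position: [528.7, 82.0, 109.5]
eef_rot: [-180.0, -0.0, 171.6]
contact_force: [0.3, -0.3, -0.7]
opening: 50.9
```

move_arm:
  commands:
    - {"tx": 0,"ty": 0,"tz": 0,"rx": 0,"ry": 0,"rz": 0,"gripper": 0.6}
    - {"tx": 0,"ty": 0,"tz": 0,"rx": 0,"ry": 0,"rz": 0,"gripper": 0.7}
    - {"tx": 0,"ty": 0,"tz": 0,"rx": 0,"ry": 0,"rz": 0,"gripper": 0.8}
    - {"tx": 0,"ty": 0,"tz": 0,"rx": 0,"ry": 0,"rz": 0,"gripper": 0.9}
    - {"tx": 0,"ty": 0,"tz": 0,"rx": 0,"ry": 0,"rz": 0,"gripper": 1}
  squeeze: 30

```text
time_s: 4.65
position: [529.1, 82.5, 110.3]
eef_rot: [180.0, 0.0, 171.7]
contact_force: [0.8, -0.5, 0.3]
opening: -0.0
```

Run:
```python
from h import *
s=show()
from station import robot
f=robot.grab_frame('wrist');cv2.imwrite(f'pics/wrist2.png',f)
```

```text
t 4.65 q [  4.9  21.9  96.1   0.   61.9 -76.7] p [529.1  82.5 110.3] rpy [180.    0.  171.7] case [ -1.1  65.3 110.3] F [ 0.8 -0.5  0.3] op -0.0
```

View pics/wrist2.png

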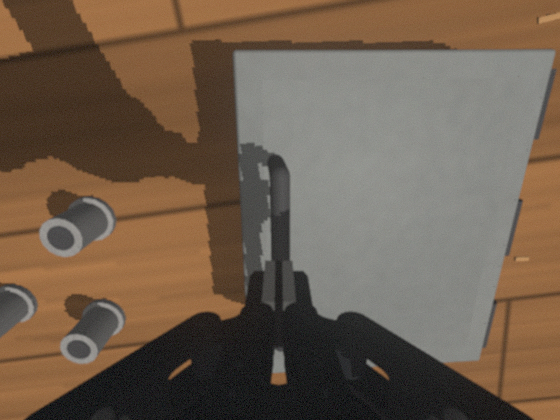

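Run:
```python
from h import *
from station import robot
s=robot.get_state(); wp=robot.camera_params('wrist')
Rt=rot(s['eef_rot'])
for a in (-5,0,14): print(a,proj(s['position']+Rt.apply([0,0,a]),wp))
for d in (-48,0,48): print(d,proj(hand(3,d),wp), hand(3,d))
print(wp['origin'],wp['orientation'], s['position'])
T=cam('top')
f=robot.grab_frame('top');cv2.imwrite('pics/top2.png',cv2.resize(f[150:330,80:320],None,fx=3.3,fy=3.3,interpolation=cv2.INTER_CUBIC))
f=robot.grab_frame('side');cv2.imwrite('pics/side2.png',cv2.resize(f[180:380,160:360],None,fx=3,fy=3,interpolation=cv2.INTER_CUBIC))
```

```text
-5 [[276.55188148 270.13243678]]
0 [[276.59794453 265.57956691]]
14 [[276.71460968 254.04678757]]
-48 [[276.87728047 336.5677345 ]] [575.537298    75.79158496 111.21015108]
0 [[276.04718175 264.81401365]] [527.99284376  82.38892317 111.21015108]
48 [[275.05159886 179.01098512]] [480.44838953  88.98626138 111.21015108]
[444.3633421   95.89310152 266.23191721] [-1.90730837e+01 -1.05294521e-02  8.16403972e+01] [529.06355627  82.52922813 110.1762005 ]
```

View pics/top2.png

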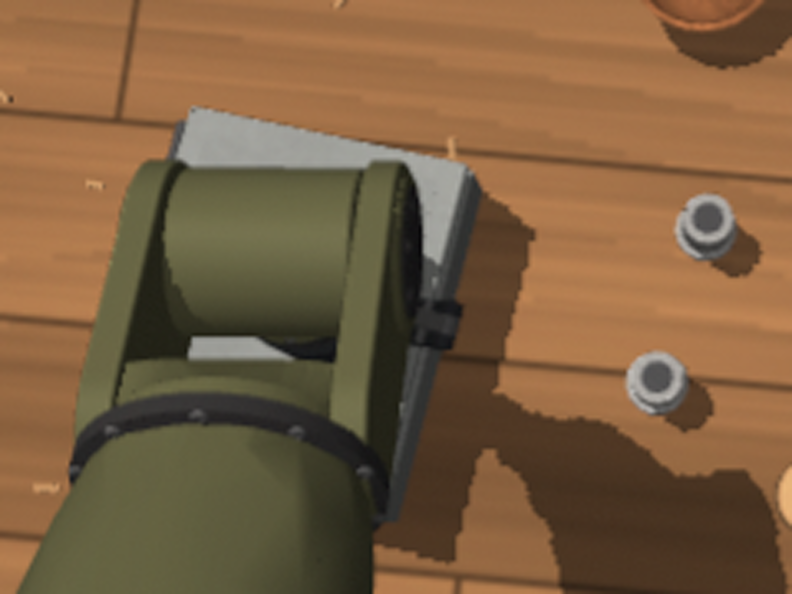

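View pics/side2.png

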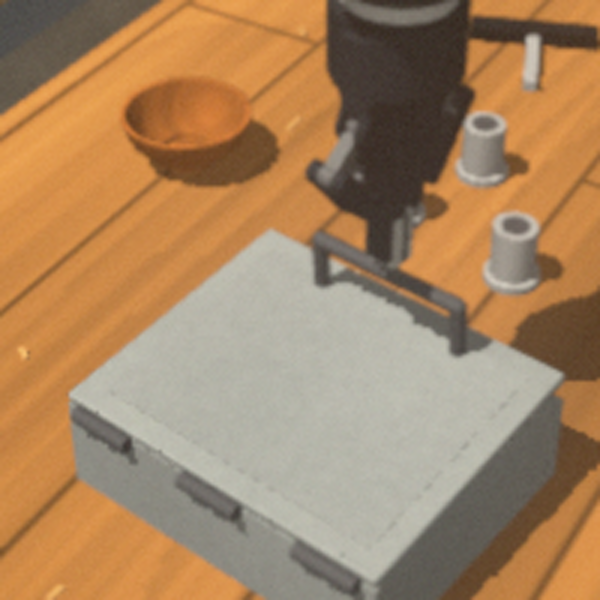

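Run:
```python
from h import *
from station import robot
s=robot.get_state(); S=cam('side')
Rt=rot(s['eef_rot'])
for a in (-5,0,14): print(a,proj(s['position']+Rt.apply([0,0,a]),S))
for d in (-48,0,48): print(d,proj(hand(3,d),S))
wp=robot.camera_params('wrist'); w1=dict(wp); w1['origin']=wp['origin']+np.array([529.0,82.7,210.2])-s['position']
R1=rot([-180,-.1,172.1]); 
# exact wrist1 pose
rel=Rt.inv()*rot(wp['orientation']); off=Rt.inv().apply(wp['origin']-s['position'])
w1['orientation']=(R1*rel).as_euler('xyz',degrees=True); w1['origin']=np.array([529.0,82.7,210.2])+R1.apply(off)
print('end',tri([((281,146),w1),((279.5,167),wp)]), tri([((281,141),w1),((279.5,160),wp)]))
a=cv2.imread('pics/wrist1.png')[110:310,200:340]; b=cv2.imread('pics/wrist2.png')[130:330,200:340]
cv2.imwrite('pics/w12.png',cv2.resize(np.hstack([a,b]),None,fx=2.8,fy=2.8,interpolation=cv2.INTER_CUBIC))
f=cv2.imread('pics/side2.png')[180:380,220:500]
cv2.imwrite('pics/side2z.png',cv2.resize(f,None,fx=2.8,fy=2.8,interpolation=cv2.INTER_CUBIC))
```

```text
-5 [[288.85185858 269.48812554]]
0 [[288.76386612 271.73053612]]
14 [[288.52014248 277.93813734]]
-48 [[267.83025117 260.69818892]]
0 [[289.33230467 271.32624073]]
48 [[311.94396677 282.4863478 ]]
end [482.60696969  91.81414579  71.80651298] [477.83254093  92.47054912  74.65671504]
```

View pics/w12.png

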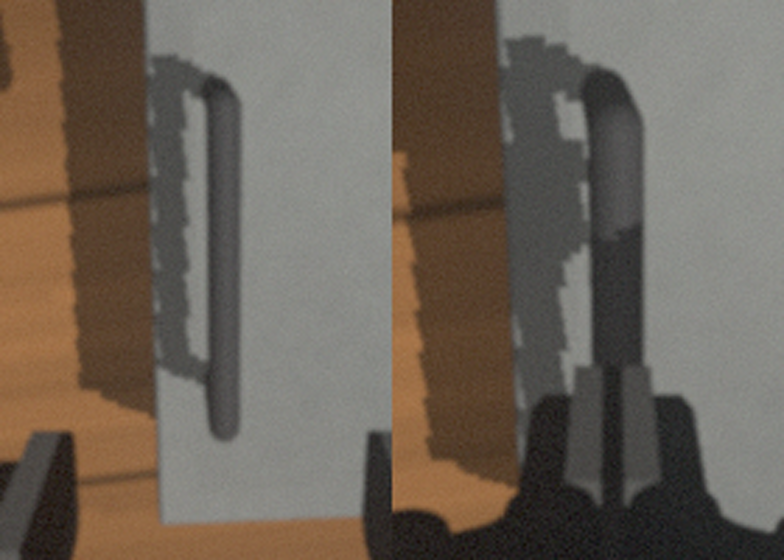

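View pics/side2z.png

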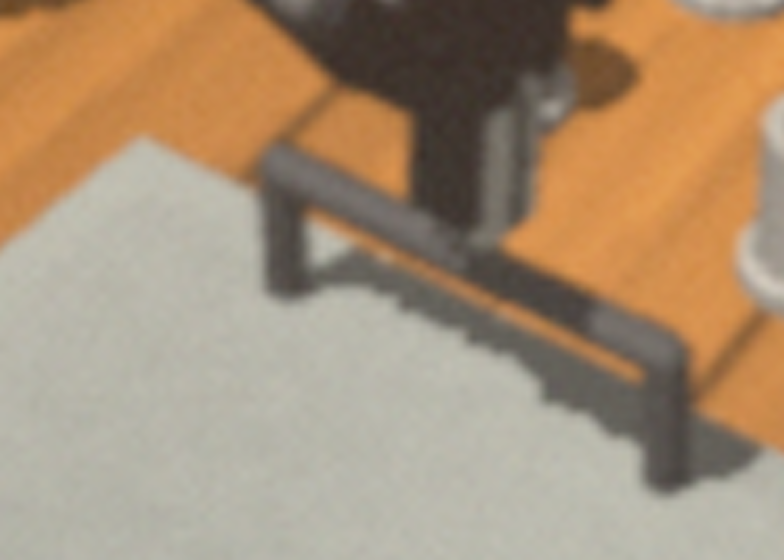

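Run:
```python
from h import *
from station import robot
s=robot.get_state(); wp=robot.camera_params('wrist')
Rt=rot(s['eef_rot'])
for dx in (0,5,11):
  for a in (-25,-20,-15,-10,-5,0,5,10,14): print(dx,a,proj(s['position']+Rt.apply([dx,0,a]),wp).round(1))
```

```text
0 -25 [[276.4 291.2]]
0 -20 [[276.4 285.4]]
0 -15 [[276.5 280. ]]
0 -10 [[276.5 274.9]]
0 -5 [[276.6 270.1]]
0 0 [[276.6 265.6]]
0 5 [[276.7 261.2]]
0 10 [[276.7 257.1]]
0 14 [[276.7 254. ]]
5 -25 [[276.4 282. ]]
5 -20 [[276.4 276.5]]
5 -15 [[276.5 271.3]]
5 -10 [[276.5 266.4]]
5 -5 [[276.6 261.8]]
5 0 [[276.6 257.4]]
5 5 [[276.7 253.3]]
5 10 [[276.7 249.3]]
5 14 [[276.7 246.4]]
11 -25 [[276.3 270.7]]
11 -20 [[276.4 265.5]]
11 -15 [[276.4 260.6]]
11 -10 [[276.5 255.9]]
11 -5 [[276.5 251.6]]
11 0 [[276.6 247.4]]
11 5 [[276.6 243.5]]
11 10 [[276.7 239.8]]
11 14 [[276.7 237. ]]
```

The fingers shut to 0 without the bar. Both views show the fingertips ending just above the bar, at about z 118 to 122. I'll open, go about 14 mm lower (still clear of the lid face), and close again.

move_arm:
  commands:
    - {"tx": 0,"ty": 0.001,"tz": 0,"rx": 0,"ry": 0,"rz": 0,"gripper": 0.6}
    - {"tx": 0,"ty": 0.001,"tz": 0,"rx": 0,"ry": 0,"rz": 0,"gripper": 0.5}
    - {"tx": 0,"ty": 0.001,"tz": 0,"rx": 0,"ry": 0,"rz": 0,"gripper": 0.5}
    - {"tx": 0,"ty": 0.001,"tz": 0.006,"rx": 0,"ry": 0,"rz": 0,"gripper": 0.5}
    - {"tx": 0,"ty": 0.001,"tz": 0.013,"rx": 0,"ry": 0,"rz": 0,"gripper": 0.5}

```text
time_s: 5.3
position: [529.1, 83.5, 96.5]
eef_rot: [180.0, 0.0, 171.7]
contact_force: [-1.0, -0.3, -0.4]
opening: 42.5
```

Run:
```python
from h import *
s=show()
from station import robot
f=robot.grab_frame('wrist')
a=f[180:400,180:380]
f=robot.grab_frame('side')
b=f[220:320,240:340]
cv2.imwrite('pics/ws3.png',np.hstack([cv2.resize(a,(400,440)),cv2.resize(b,(400,440),interpolation=cv2.INTER_CUBIC)]))
```

```text
t 5.3 q [  5.1  23.   96.7   0.   60.3 -76.6] p [529.1  83.5  96.5] rpy [180.    0.  171.7] case [-1.  64.3 96.5] F [-1.  -0.3 -0.4] op 42.5
```

View pics/ws3.png

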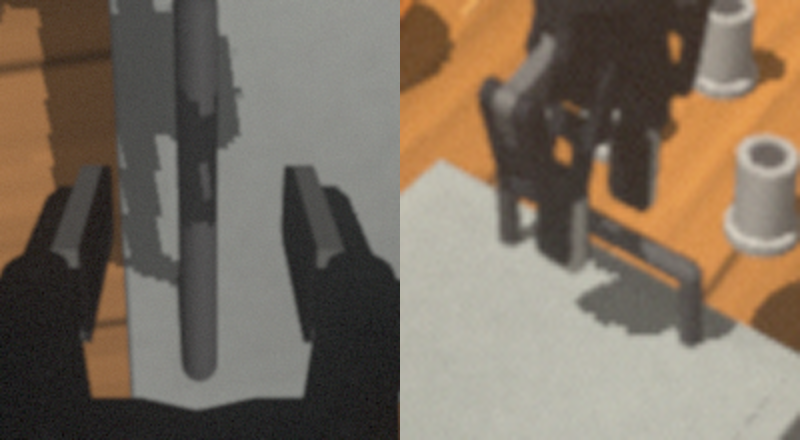

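move_arm:
  commands:
    - {"tx": 0,"ty": 0,"tz": 0,"rx": 0,"ry": 0,"rz": 0,"gripper": 0.7}
    - {"tx": 0,"ty": 0,"tz": 0,"rx": 0,"ry": 0,"rz": 0,"gripper": 0.9}
    - {"tx": 0,"ty": 0,"tz": 0,"rx": 0,"ry": 0,"rz": 0,"gripper": 1}
    - {"tx": 0,"ty": 0,"tz": 0,"rx": 0,"ry": 0,"rz": 0,"gripper": 1}
    - {"tx": 0,"ty": 0,"tz": 0,"rx": 0,"ry": 0,"rz": 0,"gripper": 1}
  squeeze: 30

```text
time_s: 5.9
position: [529.2, 83.5, 97.0]
eef_rot: [180.0, 0.0, 171.7]
contact_force: [-0.6, -0.2, 1.4]
opening: 8.4
```

Run:
```python
from h import *
s=show()
from station import robot
f=robot.grab_frame('wrist')
a=f[180:400,180:380]
f=robot.grab_frame('side')
b=f[220:320,240:340]
cv2.imwrite('pics/ws4.png',np.hstack([cv2.resize(a,(400,440)),cv2.resize(b,(400,440),interpolation=cv2.INTER_CUBIC)]))
```

```text
t 5.9 q [  5.1  23.   96.6  -0.   60.4 -76.6] p [529.2  83.5  97. ] rpy [180.    0.  171.7] case [-1.  64.3 97. ] F [-0.6 -0.2  1.4] op 8.4
```

View pics/ws4.png

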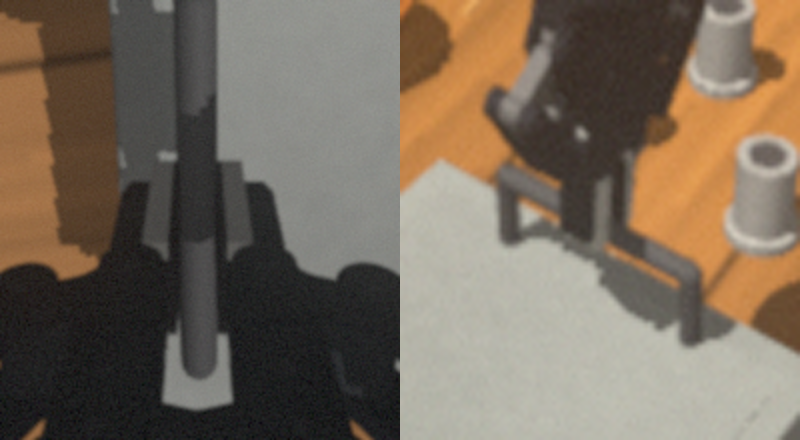

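Opening is 8.4 mm and the side crop shows the pads straddling the bar with the tips below it, so the bar is held about 15 mm behind the TCP. Next, the lift arc.

```bash
cat >> h.py <<'E'
def arc(th0,ths,phi,b=-15,off=(0,0,0)):
    P=lambda th:(hand(th)-Rh(phi(th)).apply([0,0,b]),Rh(phi(th)))
    p0,R0=P(th0)
    for th in ths:
        p,Rt=P(th); print(round(th,1),'t',(R0.inv().apply(p-p0)/1000).round(4),'r',(R0.inv()*Rt).as_rotvec(degrees=True).round(2))
E
python3 - <<'E'
from h import *
phi=lambda th:-(th-3.5)*0.5
t=np.r_[3.5,np.linspace(3.5,50,21)[1:]]
for k in range(4):
    arc(t[0] if k==0 else t[5*k],t[5*k+1:5*k+6],phi); print()
s=show(); print((hand(3.5)-Rh(0).apply([0,0,-15])).round(1))
E
```

```text
5.8 t [ 0.      0.002  -0.0063] r [1.16 0.   0.  ]
8.2 t [-0.      0.0042 -0.0124] r [2.33 0.   0.  ]
10.5 t [-0.      0.0066 -0.0185] r [3.49 0.   0.  ]
12.8 t [ 0.      0.0093 -0.0244] r [4.65 0.   0.  ]
15.1 t [ 0.      0.0123 -0.0302] r [ 5.81 -0.    0.  ]

17.5 t [ 0.      0.0026 -0.006 ] r [1.16 0.   0.  ]
19.8 t [ 0.      0.0054 -0.0119] r [2.33 0.   0.  ]
22.1 t [-0.      0.0084 -0.0176] r [ 3.49 -0.    0.  ]
24.4 t [-0.      0.0117 -0.0232] r [4.65 0.   0.  ]
26.8 t [-0.      0.0152 -0.0287] r [5.81 0.   0.  ]

29.1 t [ 0.      0.0032 -0.0057] r [1.16 0.   0.  ]
31.4 t [ 0.      0.0066 -0.0112] r [2.33 0.   0.  ]
33.7 t [ 0.      0.0102 -0.0166] r [3.49 0.   0.  ]
36.1 t [-0.      0.014  -0.0218] r [4.65 0.   0.  ]
38.4 t [ 0.      0.0181 -0.0269] r [ 5.81 -0.    0.  ]

40.7 t [-0.      0.0037 -0.0053] r [1.16 0.   0.  ]
43.0 t [-0.      0.0077 -0.0104] r [ 2.33  0.   -0.  ]
45.4 t [ 0.      0.0118 -0.0154] r [3.49 0.   0.  ]
47.7 t [-0.      0.0161 -0.0201] r [4.65 0.   0.  ]
50.0 t [-0.      0.0207 -0.0247] r [5.81 0.   0.  ]

t 6.0 q [  5.1  23.   96.6   0.   60.4 -76.6] p [529.2  83.5  97. ] rpy [180.    0.  171.7] case [-1.  64.3 97. ] F [1.6 0.3 0.3] op 8.4
[528.1  82.8  97.6]
```

move_arm:
  commands:
    - {"tx": 0,"ty": 0.002,"tz": -0.0063,"rx": 1.2,"ry": 0,"rz": 0,"gripper": 1}
    - {"tx": 0,"ty": 0.0042,"tz": -0.0124,"rx": 2.3,"ry": 0,"rz": 0,"gripper": 1}
    - {"tx": 0,"ty": 0.0066,"tz": -0.0185,"rx": 3.5,"ry": 0,"rz": 0,"gripper": 1}
    - {"tx": 0,"ty": 0.0093,"tz": -0.0244,"rx": 4.7,"ry": 0,"rz": 0,"gripper": 1}
    - {"tx": 0,"ty": 0.0123,"tz": -0.0302,"rx": 5.8,"ry": 0,"rz": 0,"gripper": 1}

```text
time_s: 6.5
position: [530.8, 95.6, 127.5]
eef_rot: [-174.1, -0.0, 171.7]
contact_force: [1.5, -4.8, -6.7]
opening: 8.3
```

Run:
```python
from h import *
s=show()
```

```text
t 6.5 q [  9.   22.3  93.2  -6.2  66.4 -70.1] p [530.8  95.6 127.5] rpy [-174.1   -0.   171.7] case [ -0.9  52.1 127.5] F [ 1.5 -4.8 -6.7] op 8.3
```

move_arm:
  commands:
    - {"tx": 0,"ty": 0.0026,"tz": -0.006,"rx": 1.2,"ry": 0,"rz": 0,"gripper": 1}
    - {"tx": 0,"ty": 0.0054,"tz": -0.0119,"rx": 2.3,"ry": 0,"rz": 0,"gripper": 1}
    - {"tx": 0,"ty": 0.0084,"tz": -0.0176,"rx": 3.5,"ry": 0,"rz": 0,"gripper": 1}
    - {"tx": 0,"ty": 0.0117,"tz": -0.0232,"rx": 4.7,"ry": 0,"rz": 0,"gripper": 1}
    - {"tx": 0,"ty": 0.0152,"tz": -0.0287,"rx": 5.8,"ry": 0,"rz": 0,"gripper": 1}

```text
time_s: 7.0
position: [533.2, 113.4, 154.6]
eef_rot: [-168.2, -0.0, 171.6]
contact_force: [0.4, -6.0, -4.5]
opening: 8.7
```

move_arm:
  commands:
    - {"tx": 0,"ty": 0.0032,"tz": -0.0057,"rx": 1.2,"ry": 0,"rz": 0,"gripper": 1}
    - {"tx": 0,"ty": 0.0066,"tz": -0.0112,"rx": 2.3,"ry": 0,"rz": 0,"gripper": 1}
    - {"tx": 0,"ty": 0.0102,"tz": -0.0166,"rx": 3.5,"ry": 0,"rz": 0,"gripper": 1}
    - {"tx": 0,"ty": 0.014,"tz": -0.0218,"rx": 4.7,"ry": 0,"rz": 0,"gripper": 1}
    - {"tx": 0,"ty": 0.0181,"tz": -0.0269,"rx": 5.8,"ry": 0,"rz": 0,"gripper": 1}

```text
time_s: 7.5
position: [536.3, 136.2, 177.4]
eef_rot: [-162.4, -0.1, 171.6]
contact_force: [-3.2, -7.7, -0.7]
opening: 8.3
```

Run:
```python
from h import *
s=show(); print((hand(38.4)-Rh(-17.45).apply([0,0,-15])).round(1))
from station import robot
f=robot.grab_frame('side')
cv2.imwrite('pics/side5.png',f)
```

```text
t 7.5 q [ 17.7  24.6  84.3 -16.   79.5 -59.8] p [536.3 136.2 177.4] rpy [-1.624e+02 -1.000e-01  1.716e+02] case [ -0.9  11.1 177.4] F [-3.2 -7.7 -0.7] op 8.3
[535.4 135.8 177.5]
```

View pics/side5.png

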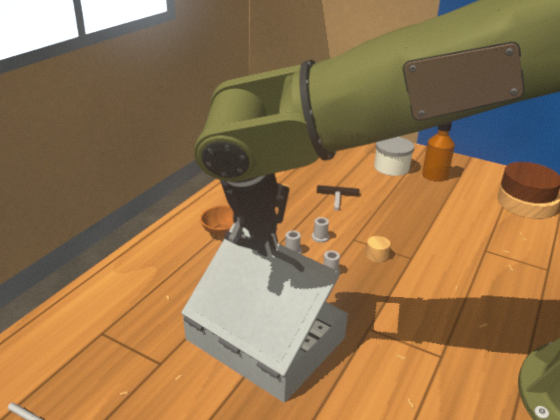

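move_arm:
  commands:
    - {"tx": 0,"ty": 0.0037,"tz": -0.0053,"rx": 1.2,"ry": 0,"rz": 0,"gripper": 1}
    - {"tx": 0,"ty": 0.0077,"tz": -0.0104,"rx": 2.3,"ry": 0,"rz": 0,"gripper": 1}
    - {"tx": 0,"ty": 0.0118,"tz": -0.0154,"rx": 3.5,"ry": 0,"rz": 0,"gripper": 1}
    - {"tx": 0,"ty": 0.0161,"tz": -0.0201,"rx": 4.7,"ry": 0,"rz": 0,"gripper": 1}
    - {"tx": 0,"ty": 0.0207,"tz": -0.0247,"rx": 5.8,"ry": 0,"rz": 0,"gripper": 1}

```text
time_s: 8.05
position: [540.0, 163.0, 195.1]
eef_rot: [-156.6, -0.1, 171.6]
contact_force: [-4.7, -6.5, 1.6]
opening: 8.1
```

move_arm:
  commands:
    - {"tx": 0,"ty": 0,"tz": 0,"rx": 0,"ry": 0,"rz": 0,"gripper": 1}
    - {"tx": 0,"ty": 0,"tz": 0,"rx": 0,"ry": 0,"rz": 0,"gripper": 0.85}
    - {"tx": 0,"ty": 0,"tz": 0,"rx": 0,"ry": 0,"rz": 0,"gripper": 0.7}
    - {"tx": 0,"ty": 0,"tz": 0,"rx": 0,"ry": 0,"rz": 0,"gripper": 0.65}
    - {"tx": 0,"ty": 0,"tz": 0,"rx": 0,"ry": 0,"rz": 0,"gripper": 0.65}

```text
time_s: 8.55
position: [540.8, 163.3, 194.3]
eef_rot: [-156.8, 0.0, 171.7]
contact_force: [-0.7, -0.5, 0.1]
opening: 30.2
```

Run:
```python
from h import *
s=show()
from station import robot
f=robot.grab_frame('wrist')
g=robot.grab_frame('side')
cv2.imwrite('pics/ws6.png',np.hstack([f[:,130:430],g[:,100:400]]))
```

```text
t 8.55 q [ 22.   27.5  78.9 -19.9  86.  -56.1] p [540.8 163.3 194.3] rpy [-156.8    0.   171.7] case [ -1.6 -16.4 194.3] F [-0.7 -0.5  0.1] op 30.2
```

View pics/ws6.png

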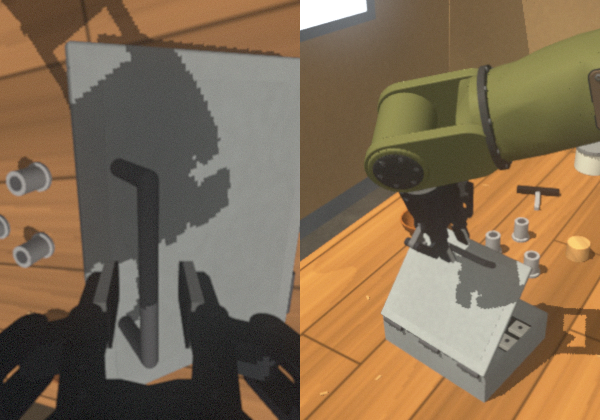

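move_arm:
  commands:
    - {"tx": 0,"ty": 0,"tz": -0.015,"rx": 0,"ry": 0,"rz": 0,"gripper": 0.65}
    - {"tx": 0,"ty": 0,"tz": -0.04,"rx": 0,"ry": 0,"rz": 0,"gripper": 0.65}
    - {"tx": 0,"ty": 0,"tz": -0.07,"rx": 0,"ry": 0,"rz": 0,"gripper": 0.65}
    - {"tx": 0,"ty": 0,"tz": -0.1,"rx": 0,"ry": 0,"rz": 0,"gripper": 0.65}
    - {"tx": 0,"ty": 0,"tz": -0.13,"rx": 0,"ry": 0,"rz": 0,"gripper": 0.65}

```text
time_s: 9.15
position: [548.1, 214.3, 314.9]
eef_rot: [-156.8, -0.0, 171.7]
contact_force: [-0.9, 0.4, -0.5]
opening: 29.9
```

Run:
```python
from h import *
s=show()
# next: lean to right near adaptor: orientation Ra(42)
A=np.array([590.5,-185.,0])
plan(A+[0,0,200],Ra(42),s,ahead=0)
plan(A+Ra(42).apply([0,0,-170])+[0,0,30],Ra(42),s,ahead=0)
from station import robot
for c in ['side','top']:
    f=robot.grab_frame(c);cv2.imwrite(f'pics/{c}7.png',f)
    print(c,[(d['p'],np.round(d['position'],1)) for d in robot.spot_point('lid_handle',c)])
print(hand(48),hand(50),hand(52))
```

```text
t 9.15 q [ 26.   27.6  62.9 -19.4 102.4 -57.7] p [548.1 214.3 314.9] rpy [-156.8   -0.   171.7] case [ -1.8 -67.9 314.9] F [-0.9  0.4 -0.5] op 29.9
t [-0.0999 -0.3122  0.2588] r [-50.57  50.69  78.82] |d| 417.6 |r| 106.5 rows>= 12.4
t [-0.1008 -0.3996  0.3437] r [-50.57  50.69  78.82] |d| 536.6 |r| 106.5 rows>= 12.4
side [(0.73, array([539. , 172.8, 207.9]))]
top [(0.94, array([539.9, 173.6, 212.2]))]
[539.2310812  163.37853568 206.1894985 ] [539.93849137 168.47656609 208.67488923] [540.6573924  173.6574066  210.97914251]
```

View pics/top7.png

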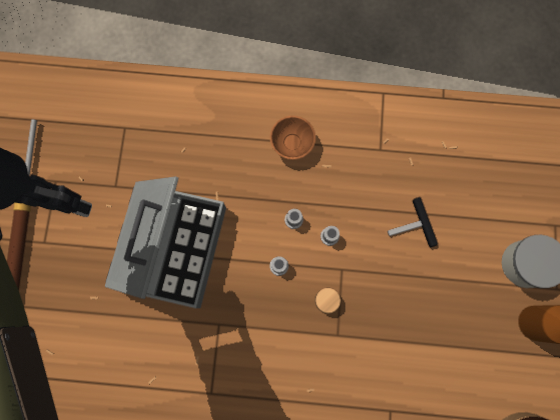

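Lid handle by the networks is at (539,173,210), so the lid is at about 51 to 52° and free. The top view shows the lid standing and the jaw bay at (190,250). I'll move on to the adaptor and check the lid again after more than 2 s.

move_arm:
  commands:
    - {"tx": -0.006,"ty": -0.025,"tz": 0.015,"rx": -3.4,"ry": 3.4,"rz": 5.2,"gripper": 0.5}
    - {"tx": -0.013,"ty": -0.05,"tz": 0.03,"rx": -6.8,"ry": 6.8,"rz": 10.5,"gripper": 0.2}
    - {"tx": -0.02,"ty": -0.08,"tz": 0.05,"rx": -10.1,"ry": 10.1,"rz": 15.7,"gripper": 0}
    - {"tx": -0.027,"ty": -0.105,"tz": 0.075,"rx": -13.5,"ry": 13.5,"rz": 21,"gripper": 0}
    - {"tx": -0.034,"ty": -0.133,"tz": 0.1,"rx": -16.9,"ry": 16.9,"rz": 26.3,"gripper": 0}

```text
time_s: 9.85
position: [557.9, 47.6, 272.6]
eef_rot: [-171.7, -9.5, 141.5]
contact_force: [1.3, -0.1, 0.9]
opening: 85.4
```

Run:
```python
from h import *
s=show()
A=np.array([590.5,-185.,0])
d,r=plan(A+Ra(42).apply([0,0,-170])+[0,0,30],Ra(42),s,ahead=0)
print(d/2,r/2)
```

```text
t 9.85 q [  1.3  24.1  71.4  -0.4  97.  -50.9] p [557.9  47.6 272.6] rpy [-171.7   -9.5  141.5] case [-34.4  95.9 272.6] F [ 1.3 -0.1  0.9] op 85.4
t [-0.2441 -0.2459  0.1139] r [-33.59  33.6   52.26] |d| 364.7 |r| 70.6 rows>= 8.2
[-0.12203426 -0.12292672  0.05693196] [-16.79665988  16.80162093  26.13067268]
```

move_arm:
  commands:
    - {"tx": -0.024,"ty": -0.024,"tz": 0.01,"rx": -3.4,"ry": 3.4,"rz": 5.2,"gripper": 0}
    - {"tx": -0.048,"ty": -0.049,"tz": 0.02,"rx": -6.7,"ry": 6.7,"rz": 10.4,"gripper": 0}
    - {"tx": -0.073,"ty": -0.074,"tz": 0.03,"rx": -10.1,"ry": 10.1,"rz": 15.7,"gripper": 0}
    - {"tx": -0.098,"ty": -0.098,"tz": 0.042,"rx": -13.4,"ry": 13.4,"rz": 20.9,"gripper": 0}
    - {"tx": -0.122,"ty": -0.123,"tz": 0.055,"rx": -16.8,"ry": 16.8,"rz": 26.1,"gripper": 0}

```text
time_s: 10.35
position: [567.6, -125.3, 216.9]
eef_rot: [179.6, -24.7, 113.2]
contact_force: [1.7, -0.0, 0.7]
opening: 85.3
```

Run:
```python
from h import *
s=show()
A=np.array([590.5,-185.,0])
d,r=plan(A+Ra(42).apply([0,0,-150])+[0,0,30],Ra(42),s,ahead=0)
```

```text
t 10.35 q [-23.5  31.   71.   17.   96.  -47.6] p [ 567.6 -125.3  216.9] rpy [179.6 -24.7 113.2] case [-67.8 265.8 216.9] F [ 1.7 -0.   0.7] op 85.3
t [-0.1676 -0.0544  0.0056] r [-16.77  16.77  26.14] |d| 176.3 |r| 35.3 rows>= 4.1
```

move_arm:
  commands:
    - {"tx": -0.034,"ty": -0.011,"tz": 0,"rx": -3.4,"ry": 3.4,"rz": 5.2,"gripper": 0}
    - {"tx": -0.067,"ty": -0.022,"tz": 0,"rx": -6.7,"ry": 6.7,"rz": 10.4,"gripper": 0}
    - {"tx": -0.1,"ty": -0.033,"tz": 0.001,"rx": -10.1,"ry": 10.1,"rz": 15.7,"gripper": 0}
    - {"tx": -0.135,"ty": -0.044,"tz": 0.003,"rx": -13.4,"ry": 13.4,"rz": 20.9,"gripper": 0}
    - {"tx": -0.168,"ty": -0.054,"tz": 0.006,"rx": -16.8,"ry": 16.8,"rz": 26.1,"gripper": 0}

```text
time_s: 10.85
position: [577.9, -284.5, 141.0]
eef_rot: [180.0, -42.1, 82.1]
contact_force: [0.3, -0.0, -0.4]
opening: 85.5
```

move_arm:
  commands:
    - {"tx": 0,"ty": 0,"tz": 0,"rx": 0,"ry": 0,"rz": 0,"gripper": 0}
    - {"tx": 0,"ty": 0,"tz": 0,"rx": 0,"ry": 0,"rz": 0,"gripper": 0}
    - {"tx": 0,"ty": 0,"tz": 0,"rx": 0,"ry": 0,"rz": 0,"gripper": 0}
    - {"tx": 0,"ty": 0,"tz": 0,"rx": 0,"ry": 0,"rz": 0,"gripper": 0}
    - {"tx": 0,"ty": 0,"tz": 0,"rx": 0,"ry": 0,"rz": 0,"gripper": 0}

```text
time_s: 11.35
position: [579.2, -282.0, 143.6]
eef_rot: [179.7, -41.8, 82.7]
contact_force: [-0.6, 0.1, 0.3]
opening: 85.6
```

Run:
```python
from h import *
s=show()
A=np.array([590.5,-185.,0])
d,r=plan(A+[0,0,30],Ra(42),s,ahead=0)
from station import robot
wp=robot.camera_params('wrist')
for c in ['wrist','side','top']:
    f=robot.grab_frame(c);cv2.imwrite(f'pics/{c}8.png',f)
    if c!='wrist': print(c,[(x['p'],np.round(x['position'],1)) for x in robot.spot_point('lid_handle',c)])
    print(c,[(x['p'],np.round(x['position'],1)) for x in robot.spot_point('adaptor_mid',c)])
print(proj(np.array([A,A+[0,0,45]]),wp))
```

```text
t 11.35 q [-42.1  45.9  62.6  33.7  97.  -38.2] p [ 579.2 -282.   143.6] rpy [179.7 -41.8  82.7] case [-100.8  419.5  143.6] F [-0.6  0.1  0.3] op 85.6
t [-0.003  -0.0017  0.1498] r [-0.14  0.17  0.46] |d| 149.8 |r| 0.5 rows>= 3.0
wrist [(0.98, array([516.2, -81.3,  25.3])), (0.95, array([ 593.1, -183.4,   18.4])), (0.59, array([ 620.4, -102.5,   22.2]))]
side [(0.65, array([534.8, 172.2, 206.1]))]
side [(0.88, array([517.2, -82.8,  19.1])), (0.87, array([ 591. , -186.9,   19.2])), (0.68, array([ 620.8, -106.4,   21. ]))]
top [(0.81, array([540.7, 173.2, 209.6])), (0.57, array([538.5, 148.8,  -1.2]))]
top [(0.78, array([ 591.1, -182.4,   22.3])), (0.54, array([520.2, -81.7,  22.5]))]
[[277.85739641 206.60768584]
 [277.93398699 187.736947  ]]
```

View pics/wrist8.png

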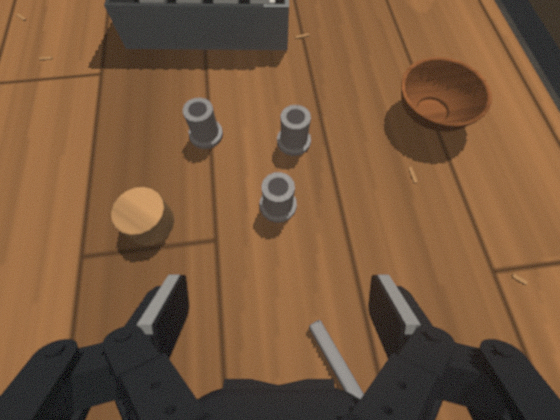

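View pics/side8.png

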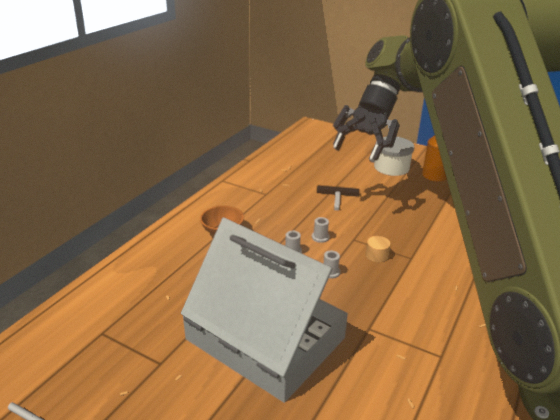

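View pics/top8.png

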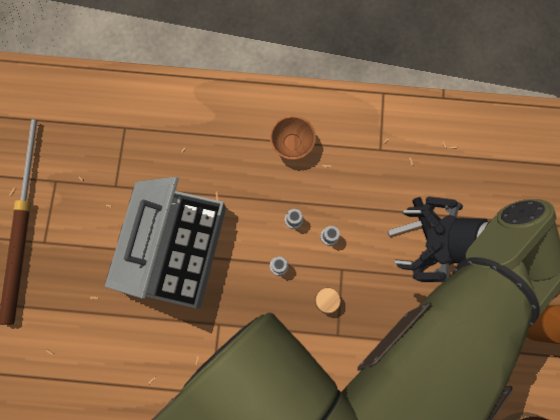

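The target hub is at wrist px (278,195), as predicted. The lid handle reads the same (about 173, 208) over 2.5 s after release, so the hinge holds. I'll advance with a safe margin, then check the finger depth visually, since the fingertips seem shorter than stated.

move_arm:
  commands:
    - {"tx": -0.003,"ty": -0.001,"tz": 0.03,"rx": 0,"ry": 0,"rz": 0.5,"gripper": 0}
    - {"tx": -0.003,"ty": -0.0015,"tz": 0.065,"rx": 0,"ry": 0,"rz": 0.5,"gripper": 0}
    - {"tx": -0.003,"ty": -0.0015,"tz": 0.1,"rx": 0,"ry": 0,"rz": 0.5,"gripper": 0}
    - {"tx": -0.003,"ty": -0.0015,"tz": 0.13,"rx": 0,"ry": 0,"rz": 0.5,"gripper": 0}
    - {"tx": -0.003,"ty": -0.0015,"tz": 0.152,"rx": 0,"ry": 0,"rz": 0.5,"gripper": 0}

```text
time_s: 12.25
position: [590.3, -182.9, 26.2]
eef_rot: [-179.6, -41.9, 81.9]
contact_force: [0.9, -0.6, 1.1]
opening: 85.2
```

Run:
```python
from h import *
s=show()
A=np.array([590.5,-185.,0])
plan(A+[0,0,30],Ra(42),s,ahead=-10)
from station import robot
f=robot.grab_frame('wrist')
g=robot.grab_frame('side')
cv2.imwrite('pics/ws9.png',np.hstack([cv2.resize(f[100:340,160:400],(400,400)),cv2.resize(g[175:275,270:370],(400,400),interpolation=cv2.INTER_CUBIC)]))
```

```text
t 12.25 q [-35.1  48.7  75.1  36.9  80.9 -41.3] p [ 590.3 -182.9   26.2] rpy [-179.6  -41.9   81.9] case [-98.2 319.7  26.2] F [ 0.9 -0.6  1.1] op 85.2
t [0.001  0.0005 0.0058] r [-0.2   0.08 -0.18] |d| 5.9 |r| 0.3 rows>= 0.1
```

View pics/ws9.png

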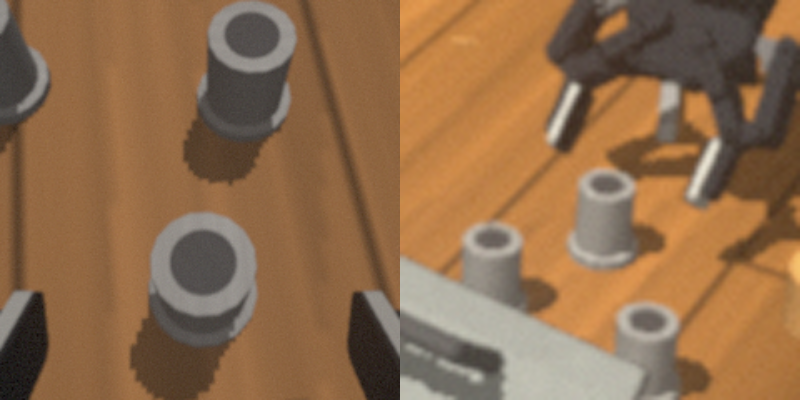

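Run:
```python
from h import *
s=show()
Rt=rot(s['eef_rot']);S=cam('side')
for sy in (-42.5,42.5):
  for a in (-40,-30,-20,-10,0):
    u=proj(s['position']+Rt.apply([0,sy,a]),S)[0]; print(sy,a,((u-[270,175])*4+[400,0]).round(0))
```

```text
t 12.35 q [-35.1  48.8  75.1  36.9  81.  -41.3] p [ 589.8 -182.2   25.6] rpy [-179.5  -42.    81.8] case [-97.6 319.1  25.6] F [0.2 0.1 0.3] op 85.6
-42.5 -40 [697. 175.]
-42.5 -30 [690. 192.]
-42.5 -20 [682. 208.]
-42.5 -10 [675. 225.]
-42.5 0 [667. 241.]
42.5 -40 [570. 124.]
42.5 -30 [563. 140.]
42.5 -20 [556. 156.]
42.5 -10 [548. 172.]
42.5 0 [541. 188.]
```

Run:
```python
from h import *
s=show()
A=np.array([590.8,-185.,0])
plan(A+[0,0,28],Ra(42),s,ahead=-31)
```

```text
t 12.35 q [-35.1  48.8  75.1  36.9  81.  -41.3] p [ 589.8 -182.2   25.6] rpy [-179.5  -42.    81.8] case [-97.6 319.1  25.6] F [0.2 0.1 0.3] op 85.6
t [-0.0004  0.0016  0.0275] r [-0.35  0.01 -0.21] |d| 27.5 |r| 0.4 rows>= 0.6
```

move_arm:
  commands:
    - {"tx": 0,"ty": 0.001,"tz": 0.01,"rx": -0.3,"ry": 0,"rz": -0.2,"gripper": 0}
    - {"tx": 0,"ty": 0.002,"tz": 0.02,"rx": -0.3,"ry": 0,"rz": -0.2,"gripper": 0}
    - {"tx": 0,"ty": 0.002,"tz": 0.0275,"rx": -0.3,"ry": 0,"rz": -0.2,"gripper": 0}
    - {"tx": 0,"ty": 0.002,"tz": 0.0275,"rx": -0.3,"ry": 0,"rz": -0.2,"gripper": 0}
    - {"tx": 0,"ty": 0.002,"tz": 0.0275,"rx": -0.3,"ry": 0,"rz": -0.2,"gripper": 0.2}

```text
time_s: 12.85
position: [595.1, -166.6, 7.4]
eef_rot: [179.8, -41.9, 82.2]
contact_force: [0.2, -0.0, -0.3]
opening: 73.0
```

Run:
```python
from h import *
s=show()
from station import robot
f=robot.grab_frame('wrist')
g=robot.grab_frame('side')
cv2.imwrite('pics/ws10.png',np.hstack([cv2.resize(f[140:380,160:400],(400,400)),cv2.resize(g[175:275,270:370],(400,400),interpolation=cv2.INTER_CUBIC)]))
```

```text
t 12.85 q [-33.8  49.7  76.2  38.   78.2 -42. ] p [ 595.1 -166.6    7.4] rpy [179.8 -41.9  82.2] case [-100.7  303.     7.4] F [ 0.2 -0.  -0.3] op 73.0
```

View pics/ws10.png

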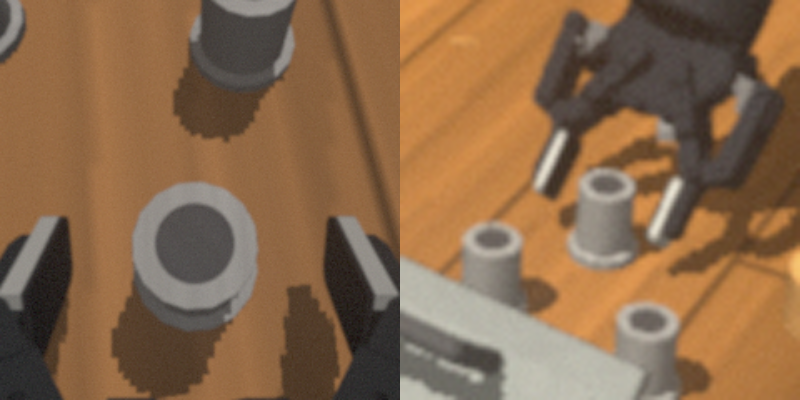

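move_arm:
  commands:
    - {"tx": 0.002,"ty": 0,"tz": 0.004,"rx": 0,"ry": 0,"rz": 0,"gripper": 0.2}
    - {"tx": 0.004,"ty": 0,"tz": 0.009,"rx": 0,"ry": 0,"rz": 0,"gripper": 0.2}
    - {"tx": 0.004,"ty": 0,"tz": 0.009,"rx": 0,"ry": 0,"rz": 0,"gripper": 0.3}
    - {"tx": 0.004,"ty": 0,"tz": 0.009,"rx": 0,"ry": 0,"rz": 0,"gripper": 0.4}
    - {"tx": 0.004,"ty": 0,"tz": 0.009,"rx": 0,"ry": 0,"rz": 0,"gripper": 0.5}

```text
time_s: 13.45
position: [596.3, -157.6, 3.2]
eef_rot: [179.8, -41.9, 82.2]
contact_force: [-0.1, 0.2, 0.7]
opening: 43.0
```

Run:
```python
from h import *
s=show()
from station import robot
f=robot.grab_frame('wrist')
g=robot.grab_frame('side')
cv2.imwrite('pics/ws11.png',np.hstack([cv2.resize(f[140:380,160:400],(400,400)),cv2.resize(g[175:275,270:370],(400,400),interpolation=cv2.INTER_CUBIC)]))
```

```text
t 13.45 q [-33.   49.7  76.9  38.4  77.3 -42. ] p [ 596.3 -157.6    3.2] rpy [179.8 -41.9  82.2] case [-100.7  293.9    3.2] F [-0.1  0.2  0.7] op 43.0
```

View pics/ws11.png

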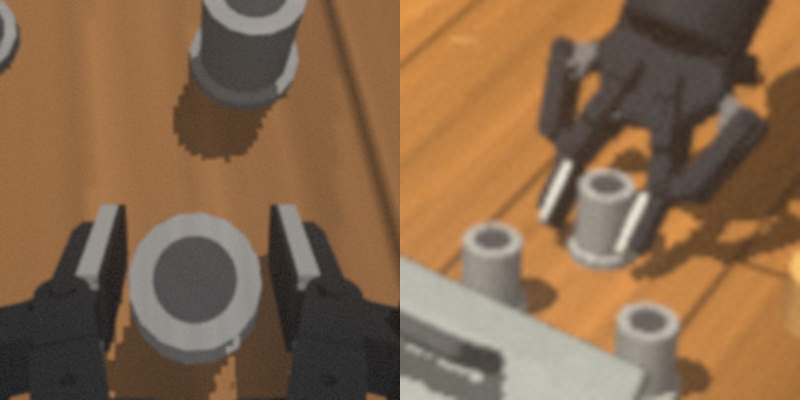

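move_arm:
  commands:
    - {"tx": 0,"ty": 0,"tz": 0,"rx": 0,"ry": 0,"rz": 0,"gripper": 0.56}
    - {"tx": 0,"ty": 0,"tz": 0,"rx": 0,"ry": 0,"rz": 0,"gripper": 0.62}
    - {"tx": 0,"ty": 0,"tz": 0,"rx": 0,"ry": 0,"rz": 0,"gripper": 0.7}
    - {"tx": 0,"ty": 0,"tz": 0,"rx": 0,"ry": 0,"rz": 0,"gripper": 0.8}
    - {"tx": 0,"ty": 0,"tz": 0,"rx": 0,"ry": 0,"rz": 0,"gripper": 0.8}
  squeeze: 50

```text
time_s: 14.05
position: [596.3, -157.7, 3.4]
eef_rot: [179.8, -41.9, 82.2]
contact_force: [-1.3, -1.9, 3.3]
opening: 30.4
```

Run:
```python
from h import *
s=show()
print('up60',rot(s['eef_rot']).inv().apply([0,0,60]))
```

```text
t 14.05 q [-33.   49.7  76.9  38.4  77.3 -42. ] p [ 596.3 -157.7    3.4] rpy [179.8 -41.9  82.2] case [-100.7  293.9    3.4] F [-1.3 -1.9  3.3] op 30.4
up60 [ 40.05390539   0.18678015 -44.67269609]
```

move_arm:
  commands:
    - {"tx": 0.005,"ty": 0,"tz": -0.0056,"rx": 0,"ry": 0,"rz": 0,"gripper": 0.8}
    - {"tx": 0.015,"ty": 0,"tz": -0.0167,"rx": 0,"ry": 0,"rz": 0,"gripper": 0.8}
    - {"tx": 0.03,"ty": 0,"tz": -0.0335,"rx": 0,"ry": 0,"rz": 0,"gripper": 0.8}
    - {"tx": 0.045,"ty": 0,"tz": -0.0502,"rx": 0,"ry": 0,"rz": 0,"gripper": 0.8}
    - {"tx": 0.06,"ty": 0,"tz": -0.067,"rx": 0,"ry": 0,"rz": 0,"gripper": 0.8}

```text
time_s: 14.55
position: [596.1, -157.5, 95.1]
eef_rot: [179.7, -41.9, 82.2]
contact_force: [0.7, -0.4, -1.3]
opening: 30.8
```

Run:
```python
from h import *
s=show()
from station import robot
f=robot.grab_frame('wrist')
g=robot.grab_frame('side')
cv2.imwrite('pics/ws12.png',np.hstack([cv2.resize(f[140:380,160:400],(400,400)),cv2.resize(g[145:245,270:370],(400,400),interpolation=cv2.INTER_CUBIC)]))
# rigid transform: adaptor base centre in tool frame (grasp pose)
pg=np.array([596.3,-157.65,3.3]); Rg=rot([179.8,-41.9,82.2])
print('base in tool',Rg.inv().apply(np.array([590.6,-185.,0])-pg))
```

```text
t 14.55 q [-33.   42.   76.4  37.5  83.8 -36.9] p [ 596.1 -157.5   95.1] rpy [179.7 -41.9  82.2] case [-100.4  293.8   95.1] F [ 0.7 -0.4 -1.3] op 30.8
base in tool [-22.94820635  -1.87903286 -16.16327816]
```

View pics/ws12.png

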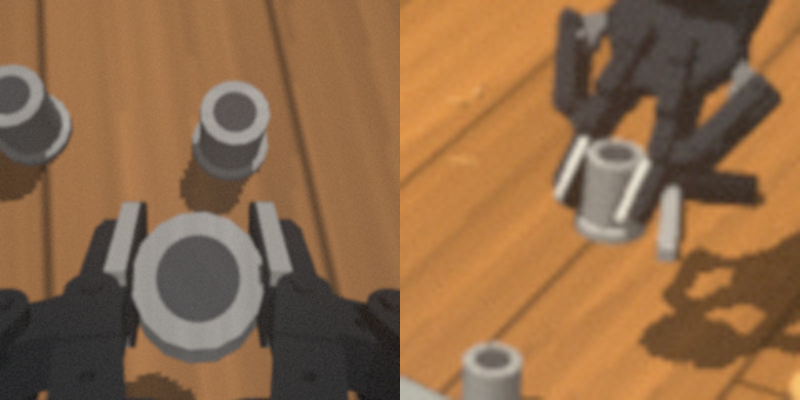

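The hub is held upright, with an opening of 30.8 mm. Before entering, I'll check the case model against the pictures taken with the lid open.

```bash
cat > ov.py <<'E'
from h import *
def overlay(img,c,th=51,**k):
    p=cam(c)
    def ln(pts,col,closed=False):
        u=proj(np.array(pts),p); u=(u*4).round().astype(np.int32)
        cv2.polylines(img4,[u.reshape(-1,1,2)],closed,col,1,cv2.LINE_AA)
    img4=cv2.resize(img,None,fx=4,fy=4,interpolation=cv2.INTER_CUBIC)
    ln([c2w(q) for q in [(-110,-90,60),(-110,90,60),(110,90,60),(110,-90,60)]],(0,255,0),True)
    ln([c2w(q) for q in [(-110,90,0),(110,90,0),(110,-90,0)]],(0,255,0))
    for y in (-10,-5): ln([c2w((-105,y,30)),c2w((105,y,30))],(255,0,255))
    for z in (0,8): ln([c2w(R.from_euler('x',th,degrees=True).apply(q)+[0,-90,60]) for q in [(-110,0,z),(-110,180,z),(110,180,z),(110,0,z)]],(0,0,255) if z==0 else (0,255,255),True)
    ln([hand(th,-48),hand(th,48)],(255,255,0))
    return img4
E
python3 - <<'E'
from ov import *
a=overlay(cv2.imread('pics/top8.png'),'top')[640:1260,380:960]; b=overlay(cv2.imread('pics/side8.png'),'side')[860:1600,700:1420]
cv2.imwrite('pics/ov_t.png',a);cv2.imwrite('pics/ov_s.png',cv2.resize(b,None,fx=.8,fy=.8))
E
```

```text
(no output)
```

View pics/ov_t.png

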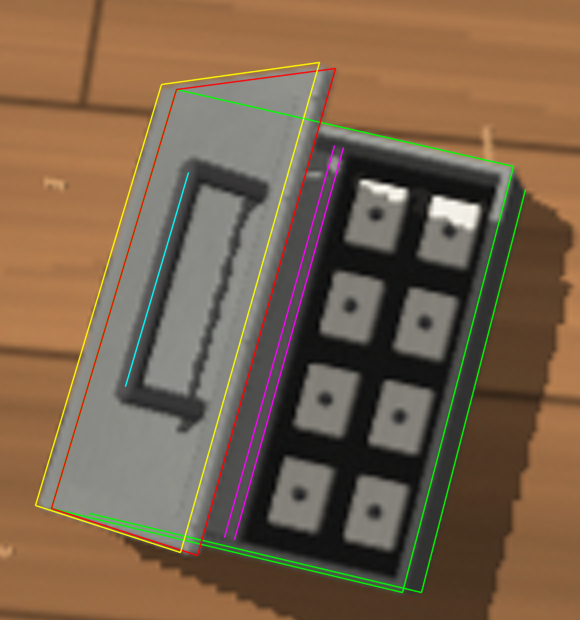

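View pics/ov_s.png

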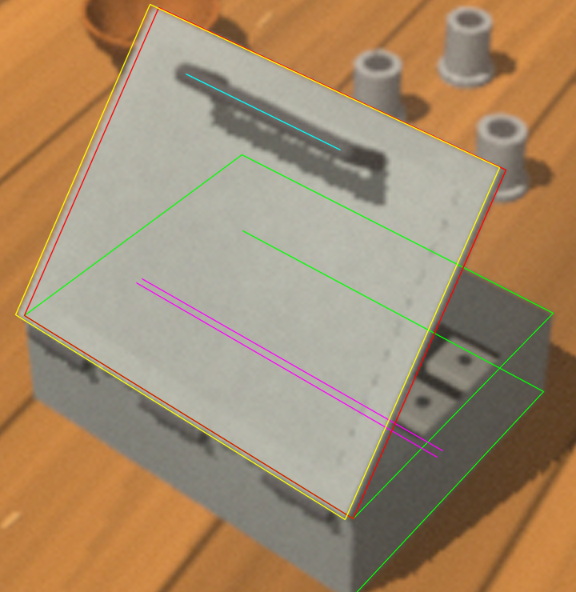

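```bash
cat >> h.py <<'E'
BT=np.array([-22.9,0,-16.2]) # adaptor base centre in tool frame
PHG=41.9
def tcp_for(base_c,phi):
    Rt=Ra(phi); return c2w(base_c)-Rt.apply(BT),Rt
def clr(base_c,phi,th=51,half=42.5):
    """signed clearances (mm): body/fingers to lid underside; flange/finger to partition top etc."""
    p,Rt=tcp_for(base_c,phi); tc=lambda q:w2c(p+Rt.apply(q))
    n=np.array([-np.sin(np.radians(th)),np.cos(np.radians(th))])
    out=[]
    for a in (-59,-84,-250):
        for xx in (half,):
            q=tc([xx,0,a])[1:]-[-90,60]
            out.append(round(-(q@n),1))
    tilt=np.radians(phi-PHG)
    e=[]
    for sgn in (1,-1):
        e.append((round(base_c[1]+sgn*20*np.cos(tilt),1),round(base_c[2]-sgn*20*np.sin(tilt),1)))
    low=[tuple(tc([-xx,0,a])[1:].round(0)) for xx,a in ((11,-16),(11,-60),(42.5,-84),(42.5,-200))]
    return 'lid',out,'flange +y,-y',e,'low pts',low
E
python3 - <<'E'
from h import *
for b,ph in [((0,60,110),52),((0,-5,70),52),((0,-30,40),52),((0,-33,33),50),((0,-36,20),46),((0,-38,8),42),((0,-38,5),42)]:
    print(b,ph,clr(b,ph))
s=show()
p,Rt=tcp_for((0,90,110),52); plan(p,Rt,s)
print(w2c(s['position']+rot(s['eef_rot']).apply(BT)))
E
```

```text
(0, 60, 110) 52 ('lid', [np.float64(31.0), np.float64(36.6), np.float64(74.0)], 'flange +y,-y', [(np.float64(79.7), np.float64(106.5)), (np.float64(40.3), np.float64(113.5))], 'low pts', [(np.float64(53.0), np.float64(119.0)), (np.float64(87.0), np.float64(146.0)), (np.float64(125.0), np.float64(136.0)), (np.float64(217.0), np.float64(208.0))])
(0, -5, 70) 52 ('lid', [np.float64(5.7), np.float64(11.3), np.float64(48.6)], 'flange +y,-y', [(np.float64(14.7), np.float64(66.5)), (np.float64(-24.7), np.float64(73.5))], 'low pts', [(np.float64(-12.0), np.float64(79.0)), (np.float64(22.0), np.float64(106.0)), (np.float64(60.0), np.float64(96.0)), (np.float64(152.0), np.float64(168.0))])
(0, -30, 40) 52 ('lid', [np.float64(5.1), np.float64(10.7), np.float64(48.1)], 'flange +y,-y', [(np.float64(-10.3), np.float64(36.5)), (np.float64(-49.7), np.float64(43.5))], 'low pts', [(np.float64(-37.0), np.float64(49.0)), (np.float64(-3.0), np.float64(76.0)), (np.float64(35.0), np.float64(66.0)), (np.float64(127.0), np.float64(138.0))])
(0, -33, 33) 50 ('lid', [np.float64(5.3), np.float64(10.0), np.float
[... 878 characters left out ...]
)), (np.float64(22.0), np.float64(45.0)), (np.float64(100.0), np.float64(131.0))])
(0, -38, 5) 42 ('lid', [np.float64(12.0), np.float64(13.3), np.float64(21.9)], 'flange +y,-y', [(np.float64(-18.0), np.float64(5.0)), (np.float64(-58.0), np.float64(5.0))], 'low pts', [(np.float64(-47.0), np.float64(13.0)), (np.float64(-18.0), np.float64(46.0)), (np.float64(22.0), np.float64(42.0)), (np.float64(100.0), np.float64(128.0))])
t 14.65 q [-33.   41.9  76.3  37.5  83.8 -36.9] p [ 597.2 -158.2   97.2] rpy [179.4 -41.7  82.5] case [-101.7  294.3   97.2] F [-0.1  0.  -1.5] op 31.0
t [ 0.1868 -0.1018  0.1376] r [ 0.39 10.25  0.3 ] |d| 253.4 |r| 10.3 rows>= 5.1
[-101.65526506  322.20210345   94.05022219]
```

move_arm:
  commands:
    - {"tx": 0.018,"ty": -0.01,"tz": 0.012,"rx": 0,"ry": 1,"rz": 0,"gripper": 0.8}
    - {"tx": 0.045,"ty": -0.025,"tz": 0.032,"rx": 0,"ry": 2.5,"rz": 0,"gripper": 0.8}
    - {"tx": 0.075,"ty": -0.041,"tz": 0.055,"rx": 0,"ry": 4,"rz": 0,"gripper": 0.8}
    - {"tx": 0.105,"ty": -0.057,"tz": 0.077,"rx": 0.2,"ry": 6,"rz": 0.2,"gripper": 0.8}
    - {"tx": 0.135,"ty": -0.074,"tz": 0.099,"rx": 0.3,"ry": 7.5,"rz": 0.2,"gripper": 0.8}

```text
time_s: 15.15
position: [545.0, 19.2, 109.1]
eef_rot: [-179.6, -49.4, 81.8]
contact_force: [0.7, 0.5, -1.5]
opening: 30.4
```

Run:
```python
from h import *
s=show()
p,Rt=tcp_for((0,60,105),52); plan(p,Rt,s)
```

```text
t 15.15 q [-22.5  31.   97.   49.3  75.7 -37.8] p [545.   19.2 109.1] rpy [-179.6  -49.4   81.8] case [-25.6 125.8 109.1] F [ 0.7  0.5 -1.5] op 30.4
t [ 0.0632 -0.0256  0.0679] r [-0.13  2.55 -0.2 ] |d| 96.2 |r| 2.6 rows>= 1.9
```

move_arm:
  commands:
    - {"tx": 0.012,"ty": -0.005,"tz": 0.014,"rx": 0,"ry": 0.5,"rz": 0,"gripper": 0.8}
    - {"tx": 0.026,"ty": -0.01,"tz": 0.028,"rx": 0,"ry": 1,"rz": 0,"gripper": 0.8}
    - {"tx": 0.04,"ty": -0.016,"tz": 0.043,"rx": -0.1,"ry": 1.6,"rz": -0.1,"gripper": 0.8}
    - {"tx": 0.053,"ty": -0.022,"tz": 0.058,"rx": -0.1,"ry": 2.2,"rz": -0.2,"gripper": 0.8}
    - {"tx": 0.063,"ty": -0.0255,"tz": 0.068,"rx": -0.1,"ry": 2.5,"rz": -0.2,"gripper": 0.8}

```text
time_s: 15.65
position: [533.1, 113.8, 112.7]
eef_rot: [180.0, -51.9, 82.2]
contact_force: [0.3, -0.2, -1.3]
opening: 30.3
```

Run:
```python
from h import *
from ov import *
s=show()
p,Rt=tcp_for((0,-8,72),52); plan(p,Rt,s)
print(w2c(s['position']+rot(s['eef_rot']).apply(BT)))
from station import robot
f=robot.grab_frame('wrist');cv2.imwrite('pics/wrist13.png',f)
g=robot.grab_frame('side');cv2.imwrite('pics/side13.png',cv2.resize(overlay(g,'side')[500:1600,620:1620],None,fx=.5,fy=.5))
```

```text
t 15.65 q [-13.9  28.1 102.7  56.3  70.1 -36.8] p [533.1 113.8 112.7] rpy [180.  -51.9  82.2] case [ -0.8  33.7 112.7] F [ 0.3 -0.2 -1.3] op 30.3
t [ 0.0167 -0.0007  0.074 ] r [-0.04  0.12  0.04] |d| 75.9 |r| 0.1 rows>= 1.5
[ -0.77854734  60.55265948 104.64115127]
```

View pics/wrist13.png

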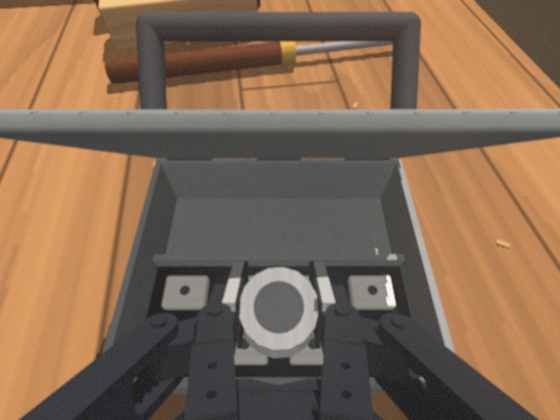

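View pics/side13.png

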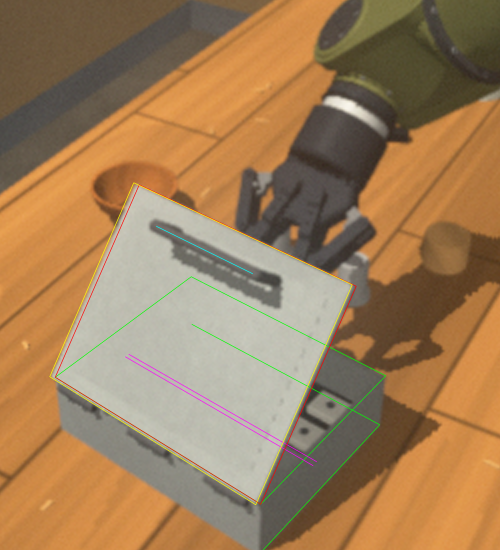

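Run:
```python
from h import *
from station import robot
s=show(); wp=robot.camera_params('wrist')
for q in [(-105,-10,30),(0,-10,30),(0,-5,30),(105,-10,30),(-105,-85,60),(105,-85,60),(0,-85,5),(0,-48,5),(-110,90,60),(-110,-90,60)]:
    print(q,proj(c2w(q),wp).round(1))
for x in (-110,110):
    print('lid edge',[proj(c2w(R.from_euler('x',t,degrees=True).apply([0,180,0])+[0,-90,60]),wp).round(1) for t in (49,51,53)])
f=cv2.imread('pics/wrist13.png'); cv2.imwrite('pics/w13z.png',cv2.resize(f[100:380,120:440],None,fx=2.4,fy=2.4,interpolation=cv2.INTER_CUBIC))
```

```text
t 15.75 q [-13.9  28.1 102.7  56.3  70.1 -36.8] p [533.1 114.1 112.9] rpy [180.  -51.9  82.2] case [ -0.7  33.5 112.9] F [ 0.2  0.4 -0.4] op 30.4
(-105, -10, 30) [[404.2 256.5]]
(0, -10, 30) [[279.2 256.3]]
(0, -5, 30) [[279.2 261.8]]
(105, -10, 30) [[154.2 256.2]]
(-105, -85, 60) [[397.4 164.8]]
(105, -85, 60) [[161.1 164.5]]
(0, -85, 5) [[279.1 200. ]]
(0, -48, 5) [[279.1 231.3]]
(-110, 90, 60) [[466.1 391.1]]
(-110, -90, 60) [[401.9 160.5]]
lid edge [array([[280.1, 152.6]]), array([[280.2, 133.6]]), array([[280.2, 114.4]])]
lid edge [array([[280.1, 152.6]]), array([[280.2, 133.6]]), array([[280.2, 114.4]])]
```

View pics/w13z.png

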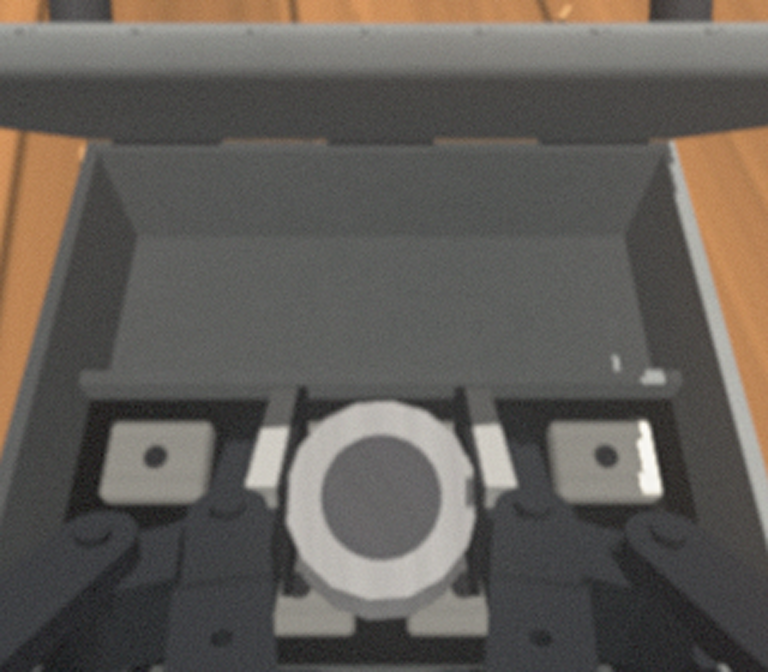

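The wrist view shows the trough clearly. The partition is at rows 255 to 265, where the model says 256 to 262, and the lid edge fits 51.3°. So the model holds to about 1 mm. I'll enter now.

Run:
```python
from h import *
s=show()
st=dict(s)
P=[((0,20,82),52),((0,-15,57),52),((0,-31,40),52),((0,-35,28),48.5),((0,-37,15),44),((0,-38,8),41.9),((0,-38,5),41.9)]
for b,ph in P: print(b,ph,clr(b,ph)[1])
R0=rot(s['eef_rot']);p0=s['position']
for k in range(3):
    p,Rt=tcp_for(*P[k]); plan(p,Rt,s)
R0=None
def inc(a,bs):
    pa,Ra_=tcp_for(*a)
    for b in bs:
        pb,Rb=tcp_for(*b); print(b,(Ra_.inv().apply(pb-pa)/1000).round(4),(Ra_.inv()*Rb).as_rotvec(degrees=True).round(2))
inc(P[2],P[3:])
```

```text
t 15.75 q [-13.9  28.1 102.7  56.3  70.1 -36.8] p [533.1 114.1 112.9] rpy [180.  -51.9  82.2] case [ -0.7  33.5 112.9] F [ 0.2  0.4 -0.4] op 30.4
(0, 20, 82) 52 [np.float64(17.5), np.float64(23.2), np.float64(60.5)]
(0, -15, 57) 52 [np.float64(6.1), np.float64(11.7), np.float64(49.0)]
(0, -31, 40) 52 [np.float64(4.3), np.float64(10.0), np.float64(47.3)]
(0, -35, 28) 48.5 [np.float64(5.4), np.float64(9.6), np.float64(37.0)]
(0, -37, 15) 44 [np.float64(8.1), np.float64(10.3), np.float64(24.7)]
(0, -38, 8) 41.9 [np.float64(10.0), np.float64(11.3), np.float64(19.6)]
(0, -38, 5) 41.9 [np.float64(11.9), np.float64(13.1), np.float64(21.5)]
t [ 0.0069 -0.0006  0.0458] r [-0.08  0.12  0.09] |d| 46.3 |r| 0.2 rows>= 0.9
t [ 0.0089 -0.0006  0.0888] r [-0.08  0.12  0.09] |d| 89.2 |r| 0.2 rows>= 1.8
t [ 0.0054 -0.0005  0.1119] r [-0.08  0.12  0.09] |d| 112.0 |r| 0.2 rows>= 2.2
((0, -35, 28), 48.5) [-0.008  -0.      0.0119] [ 0.  -3.5  0. ]
((0, -37, 15), 44) [-0.0185 -0.      0.0231] [ 0. -8. -0.]
((0, -38, 8), 41.9) [-0.0241 -0.      0.029 ] [  0.  -10.1  -0. ]
((0, -38, 5), 41.9) [-0.0265 -0.      0.0308] [  0.  -10.1  -0. ]
```

move_arm:
  commands:
    - {"tx": 0.004,"ty": -0.0005,"tz": 0.022,"rx": 0,"ry": 0,"rz": 0,"gripper": 0.8}
    - {"tx": 0.007,"ty": -0.0005,"tz": 0.046,"rx": 0,"ry": 0,"rz": 0,"gripper": 0.8}
    - {"tx": 0.0085,"ty": -0.0005,"tz": 0.07,"rx": 0,"ry": 0,"rz": 0,"gripper": 0.8}
    - {"tx": 0.009,"ty": -0.0005,"tz": 0.089,"rx": 0,"ry": 0,"rz": 0,"gripper": 0.8}
    - {"tx": 0.0075,"ty": -0.0005,"tz": 0.1,"rx": 0,"ry": 0,"rz": 0,"gripper": 0.8}

```text
time_s: 16.25
position: [544.3, 196.2, 56.2]
eef_rot: [180.0, -51.9, 82.2]
contact_force: [-0.7, 0.3, -2.3]
opening: 30.9
```

Run:
```python
from h import *
s=show()
print(w2c(s['position']+rot(s['eef_rot']).apply(BT)))
p,Rt=tcp_for((0,-31,40),52); plan(p,Rt,s)
from station import robot
f=robot.grab_frame('wrist');cv2.imwrite('pics/wrist14.png',f)
g=robot.grab_frame('side');cv2.imwrite('pics/side14.png',cv2.resize(g[150:400,150:400],None,fx=2,fy=2))
```

```text
t 16.25 q [ -4.6  34.5 102.5  63.7  61.2 -39. ] p [544.3 196.2  56.2] rpy [180.  -51.9  82.2] case [ -0.6 -49.4  56.2] F [-0.7  0.3 -2.3] op 30.9
[ -0.58617179 -22.54076721  48.23480567]
t [-0.0012 -0.0005  0.0117] r [-0.05  0.13  0.05] |d| 11.8 |r| 0.1 rows>= 0.2
```

View pics/wrist14.png

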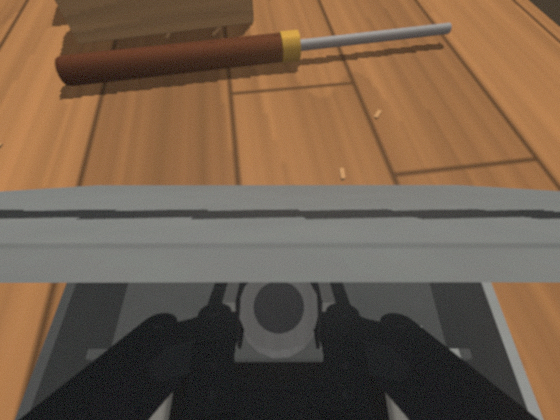

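View pics/side14.png

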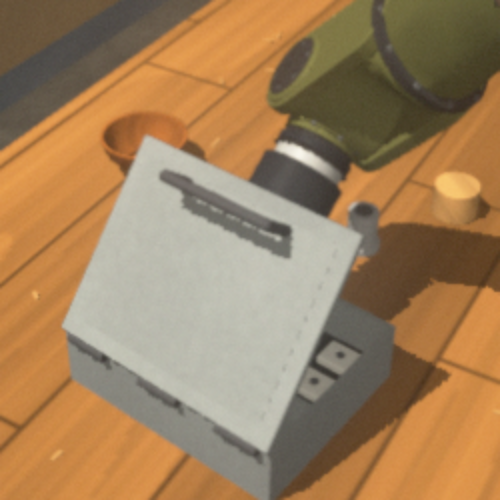

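move_arm:
  commands:
    - {"tx": -0.001,"ty": -0.0005,"tz": 0.012,"rx": 0,"ry": 0,"rz": 0,"gripper": 0.8}
    - {"tx": -0.005,"ty": -0.0005,"tz": 0.018,"rx": 0,"ry": -1.7,"rz": 0,"gripper": 0.8}
    - {"tx": -0.0092,"ty": -0.0005,"tz": 0.0236,"rx": 0,"ry": -3.5,"rz": 0,"gripper": 0.8}
    - {"tx": -0.0197,"ty": -0.0005,"tz": 0.0348,"rx": 0,"ry": -7.9,"rz": 0,"gripper": 0.8}
    - {"tx": -0.0253,"ty": -0.0005,"tz": 0.0407,"rx": 0,"ry": -10,"rz": 0,"gripper": 0.8}

```text
time_s: 16.85
position: [546.3, 212.0, 11.7]
eef_rot: [179.9, -41.6, 82.2]
contact_force: [-0.4, -0.1, -1.0]
opening: 30.9
```

Run:
```python
from h import *
s=show()
print(w2c(s['position']+rot(s['eef_rot']).apply(BT)))
p,Rt=tcp_for((0,-38,5),41.9); plan(p,Rt,s)
```

```text
t 16.85 q [  0.6  36.4 101.3  56.8  51.8 -32.1] p [546.3 212.   11.7] rpy [179.9 -41.6  82.2] case [ -0.3 -65.4  11.7] F [-0.4 -0.1 -1. ] op 30.9
[ -0.35235891 -37.51077566   8.6018655 ]
t [-0.002  -0.0003  0.0029] r [0.04 0.25 0.11] |d| 3.5 |r| 0.3 rows>= 0.1
```

move_arm:
  commands:
    - {"tx": 0,"ty": 0,"tz": 0,"rx": 0,"ry": 0,"rz": 0,"gripper": 0.8}
    - {"tx": -0.0007,"ty": 0,"tz": 0.0007,"rx": 0,"ry": 0.2,"rz": 0,"gripper": 0.8}
    - {"tx": -0.0013,"ty": 0,"tz": 0.0015,"rx": 0,"ry": 0.2,"rz": 0,"gripper": 0.8}
    - {"tx": -0.002,"ty": 0,"tz": 0.0022,"rx": 0,"ry": 0.2,"rz": 0,"gripper": 0.8}
    - {"tx": -0.002,"ty": 0,"tz": 0.0022,"rx": 0,"ry": 0.2,"rz": 0,"gripper": 0.8}

```text
time_s: 17.35
position: [546.1, 211.6, 9.1]
eef_rot: [180.0, -42.1, 82.1]
contact_force: [0.9, 0.5, -1.7]
opening: 30.7
```

Run:
```python
from h import *
s=show()
print(w2c(s['position']+rot(s['eef_rot']).apply(BT)))
from station import robot
f=robot.grab_frame('wrist');cv2.imwrite('pics/wrist15.png',f)
```

```text
t 17.35 q [  0.4  36.8 101.3  57.4  51.9 -32.9] p [546.1 211.6   9.1] rpy [180.  -42.1  82.1] case [ -0.2 -64.9   9.1] F [ 0.9  0.5 -1.7] op 30.7
[ -0.1648108  -37.0462138    5.73843943]
```

View pics/wrist15.png

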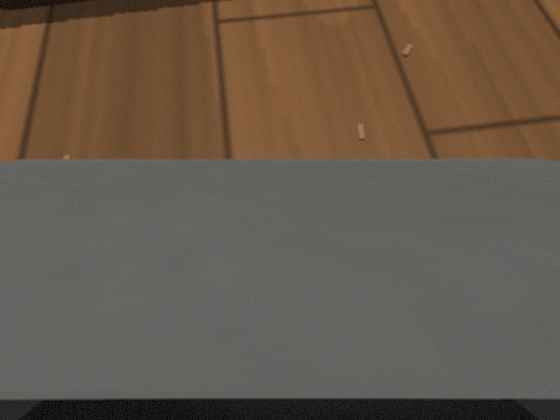

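move_arm:
  commands:
    - {"tx": -0.0004,"ty": 0,"tz": 0.0004,"rx": 0,"ry": 0,"rz": 0,"gripper": 0.8}
    - {"tx": -0.0007,"ty": 0,"tz": 0.0007,"rx": 0,"ry": 0,"rz": 0,"gripper": 0.8}
    - {"tx": -0.0007,"ty": 0,"tz": 0.0008,"rx": 0,"ry": 0,"rz": 0,"gripper": 0.8}
    - {"tx": -0.0007,"ty": 0,"tz": 0.0008,"rx": 0,"ry": 0,"rz": 0,"gripper": 0.8}
    - {"tx": -0.0007,"ty": 0,"tz": 0.0008,"rx": 0,"ry": 0,"rz": 0,"gripper": 0.8}

```text
time_s: 17.9
position: [546.2, 211.8, 8.4]
eef_rot: [179.9, -42.1, 82.2]
contact_force: [-3.2, -1.9, 5.3]
opening: 30.4
```

Run:
```python
from h import *
s=show()
print(w2c(s['position']+rot(s['eef_rot']).apply(BT)))
```

```text
t 17.9 q [  0.4  36.9 101.3  57.5  51.9 -33. ] p [546.2 211.8   8.4] rpy [179.9 -42.1  82.2] case [ -0.2 -65.2   8.4] F [-3.2 -1.9  5.3] op 30.4
[ -0.23686902 -37.3313291    5.05708502]
```

The force turned to +5.3 N with the base at z = 5.06 mm, so the hub is on the floor. Releasing.

move_arm:
  commands:
    - {"tx": 0,"ty": 0,"tz": 0,"rx": 0,"ry": 0,"rz": 0,"gripper": 0.58}
    - {"tx": 0,"ty": 0,"tz": 0,"rx": 0,"ry": 0,"rz": 0,"gripper": 0.5}
    - {"tx": 0,"ty": 0,"tz": 0,"rx": 0,"ry": 0,"rz": 0,"gripper": 0.4}
    - {"tx": 0,"ty": 0,"tz": 0,"rx": 0,"ry": 0,"rz": 0,"gripper": 0.3}
    - {"tx": 0,"ty": 0,"tz": 0,"rx": 0,"ry": 0,"rz": 0,"gripper": 0.3}

```text
time_s: 18.4
position: [546.0, 211.9, 8.0]
eef_rot: [180.0, -42.1, 82.2]
contact_force: [-0.4, 0.1, 0.5]
opening: 59.6
```

move_arm:
  commands:
    - {"tx": 0,"ty": 0,"tz": -0.006,"rx": 0,"ry": 0.5,"rz": 0,"gripper": 0.3}
    - {"tx": 0,"ty": 0,"tz": -0.018,"rx": 0,"ry": 1.5,"rz": 0,"gripper": 0.3}
    - {"tx": 0,"ty": 0,"tz": -0.035,"rx": 0,"ry": 2.5,"rz": 0,"gripper": 0.3}
    - {"tx": 0,"ty": 0,"tz": -0.055,"rx": 0,"ry": 4,"rz": 0,"gripper": 0.3}
    - {"tx": 0,"ty": 0,"tz": -0.08,"rx": 0,"ry": 6,"rz": 0,"gripper": 0.3}

```text
time_s: 18.9
position: [538.4, 157.9, 68.5]
eef_rot: [179.9, -48.2, 82.2]
contact_force: [1.2, 1.0, 0.7]
opening: 59.8
```

Run:
```python
from h import *
s=show()
from station import robot
f=robot.grab_frame('wrist');cv2.imwrite('pics/wrist16.png',f)
```

```text
t 18.9 q [ -7.7  31.4 103.1  57.5  62.1 -36.2] p [538.4 157.9  68.5] rpy [179.9 -48.2  82.2] case [  0.1 -10.7  68.5] F [1.2 1.  0.7] op 59.8
```

View pics/wrist16.png

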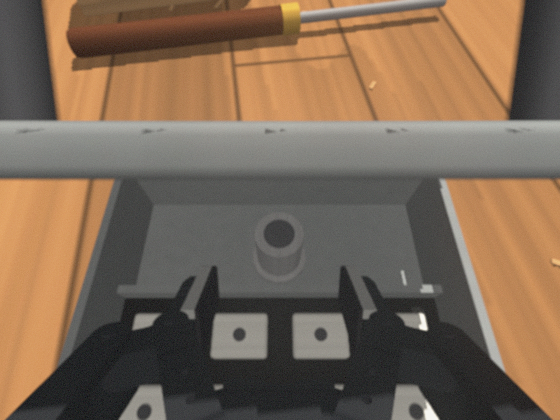

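The wrist view shows the hub standing upright in the trough at (278,245), behind the partition, and free. I'll withdraw and go back to the handle.

move_arm:
  commands:
    - {"tx": 0,"ty": 0,"tz": -0.03,"rx": 0,"ry": 0,"rz": 0,"gripper": 0.3}
    - {"tx": 0,"ty": 0,"tz": -0.06,"rx": 0,"ry": 0,"rz": 0,"gripper": 0.4}
    - {"tx": 0,"ty": 0,"tz": -0.1,"rx": 0,"ry": 0,"rz": 0,"gripper": 0.5}
    - {"tx": 0.01,"ty": 0,"tz": -0.14,"rx": 0,"ry": 0,"rz": 0,"gripper": 0.65}
    - {"tx": 0.03,"ty": 0,"tz": -0.17,"rx": 0,"ry": 0,"rz": 0,"gripper": 0.65}

```text
time_s: 19.45
position: [523.6, 51.0, 204.8]
eef_rot: [180.0, -48.1, 82.0]
contact_force: [-0.2, -0.6, -0.1]
opening: 30.0
```

Run:
```python
from h import *
s=show()
pr=np.array([540.4,163.2,194.5]);Rr=rot([-156.8,0,171.7])
plan(pr+Rr.apply([0,0,-130]),Rr,s)
d,r=plan([530,40,330],None,s)
```

```text
t 19.45 q [-19.7  19.   98.8  47.8  79.7 -28.4] p [523.6  51.  204.8] rpy [180.  -48.1  82. ] case [1.000e-01 9.720e+01 2.048e+02] F [-0.2 -0.6 -0.1] op 30.0
t [0.1912 0.0014 0.0495] r [ 55.22 -55.3  -76.81] |d| 197.6 |r| 109.6 rows>= 12.8
t [ 0.0865  0.0079 -0.0911] r [0. 0. 0.] |d| 125.9 |r| 0.0 rows>= 2.5
```

move_arm:
  commands:
    - {"tx": 0.018,"ty": 0,"tz": -0.02,"rx": 2,"ry": -2,"rz": -3,"gripper": 0.65}
    - {"tx": 0.04,"ty": 0.002,"tz": -0.042,"rx": 5.5,"ry": -5.5,"rz": -7.7,"gripper": 0.65}
    - {"tx": 0.062,"ty": 0.004,"tz": -0.066,"rx": 9,"ry": -9,"rz": -12.6,"gripper": 0.65}
    - {"tx": 0.082,"ty": 0.006,"tz": -0.088,"rx": 13,"ry": -13,"rz": -18,"gripper": 0.65}
    - {"tx": 0.095,"ty": 0.006,"tz": -0.1,"rx": 17,"ry": -17,"rz": -23.5,"gripper": 0.65}

```text
time_s: 19.95
position: [528.4, 40.5, 343.7]
eef_rot: [177.9, -30.0, 112.2]
contact_force: [-0.1, -0.0, -0.7]
opening: 30.0
```

Run:
```python
from h import *
s=show()
pr=np.array([540.4,163.2,194.5]);Rr=rot([-156.8,0,171.7])
d,r=plan(pr+Rr.apply([0,0,-130]),Rr,s); print(d/2,r/2)
```

```text
t 19.95 q [-11.9  17.5  74.8  26.4 102.4 -31.2] p [528.4  40.5 343.7] rpy [177.9 -30.  112.2] case [ -6.2 106.9 343.7] F [-0.1 -0.  -0.7] op 30.0
t [0.1178 0.0797 0.1053] r [ 38.11 -38.06 -53.03] |d| 176.9 |r| 75.6 rows>= 8.8
[0.05888224 0.03983972 0.05265952] [ 19.05639312 -19.03039538 -26.51722783]
```

move_arm:
  commands:
    - {"tx": 0.01,"ty": 0.007,"tz": 0.007,"rx": 3.8,"ry": -3.8,"rz": -5.3,"gripper": 0.65}
    - {"tx": 0.02,"ty": 0.014,"tz": 0.014,"rx": 7.6,"ry": -7.6,"rz": -10.6,"gripper": 0.65}
    - {"tx": 0.032,"ty": 0.022,"tz": 0.024,"rx": 11.4,"ry": -11.4,"rz": -15.9,"gripper": 0.65}
    - {"tx": 0.045,"ty": 0.03,"tz": 0.034,"rx": 15.2,"ry": -15.2,"rz": -21.2,"gripper": 0.65}
    - {"tx": 0.058,"ty": 0.039,"tz": 0.045,"rx": 19,"ry": -19,"rz": -26.5,"gripper": 0.65}

```text
time_s: 20.45
position: [538.9, 123.6, 332.9]
eef_rot: [-173.2, -11.9, 141.2]
contact_force: [-0.2, -0.6, -0.6]
opening: 29.9
```

Run:
```python
from h import *
s=show()
pr=np.array([540.4,163.2,194.5]);Rr=rot([-156.8,0,171.7])
d,r=plan(pr+Rr.apply([0,0,-110]),Rr,s)
```

```text
t 20.45 q [  7.4  22.3  66.3   3.9 104.5 -44. ] p [538.9 123.6 332.9] rpy [-173.2  -11.9  141.2] case [ -5.2  23.2 332.9] F [-0.2 -0.6 -0.6] op 29.9
t [0.037  0.074  0.0373] r [ 19.1  -19.18 -26.47] |d| 90.8 |r| 37.9 rows>= 4.4
```

move_arm:
  commands:
    - {"tx": 0.007,"ty": 0.015,"tz": 0.007,"rx": 3.8,"ry": -3.8,"rz": -5.3,"gripper": 0.65}
    - {"tx": 0.015,"ty": 0.03,"tz": 0.014,"rx": 7.6,"ry": -7.7,"rz": -10.6,"gripper": 0.65}
    - {"tx": 0.023,"ty": 0.045,"tz": 0.022,"rx": 11.5,"ry": -11.5,"rz": -15.9,"gripper": 0.65}
    - {"tx": 0.03,"ty": 0.06,"tz": 0.03,"rx": 15.3,"ry": -15.3,"rz": -21.2,"gripper": 0.65}
    - {"tx": 0.037,"ty": 0.074,"tz": 0.037,"rx": 19.1,"ry": -19.2,"rz": -26.5,"gripper": 0.65}

```text
time_s: 20.95
position: [547.0, 206.3, 295.7]
eef_rot: [-156.8, -0.0, 171.8]
contact_force: [0.6, 0.5, 0.2]
opening: 29.9
```

move_arm:
  commands:
    - {"tx": 0,"ty": 0,"tz": 0,"rx": 0,"ry": 0,"rz": 0,"gripper": 0.6}
    - {"tx": 0,"ty": 0,"tz": 0,"rx": 0,"ry": 0,"rz": 0,"gripper": 0.6}
    - {"tx": 0,"ty": 0,"tz": 0,"rx": 0,"ry": 0,"rz": 0,"gripper": 0.6}
    - {"tx": 0,"ty": 0,"tz": 0,"rx": 0,"ry": 0,"rz": 0,"gripper": 0.6}
    - {"tx": 0,"ty": 0,"tz": 0,"rx": 0,"ry": 0,"rz": 0,"gripper": 0.6}

```text
time_s: 21.45
position: [547.3, 205.3, 296.1]
eef_rot: [-157.0, -0.0, 171.4]
contact_force: [-0.4, 0.1, -0.4]
opening: 34.1
```

Run:
```python
from h import *
s=show()
pr=np.array([540.4,163.2,194.5]);Rr=rot([-156.8,0,171.7])
d,r=plan(pr,Rr,s)
from station import robot
wp=robot.camera_params('wrist')
for c in ['wrist','side','top']:
    f=robot.grab_frame(c);cv2.imwrite(f'pics/{c}17.png',f)
    print(c,[(x['p'],np.round(x['position'],1)) for x in robot.spot_point('lid_handle',c)])
```

```text
t 21.45 q [ 25.2  27.2  65.8 -19.2  99.7 -57.4] p [547.3 205.3 296.1] rpy [-157.    -0.   171.4] case [ -2.2 -58.9 296.1] F [-0.4  0.1 -0.4] op 34.1
t [0.0005 0.0005 0.1102] r [ 0.17 -0.14 -0.24] |d| 110.2 |r| 0.3 rows>= 2.2
wrist [(0.85, array([541.1, 170.3, 212.1]))]
side [(0.95, array([536.5, 173. , 208.2]))]
top [(0.67, array([ 638.2, -382.3,   -2.7])), (0.65, array([537.8, 170.1, 208.9])), (0.63, array([544.4, 197.2,   3.7]))]
```

View pics/wrist17.png

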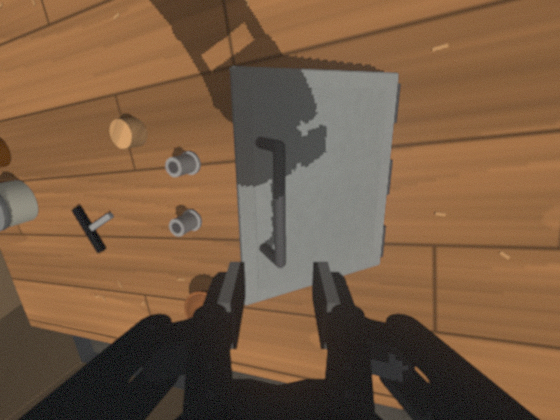

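View pics/side17.png

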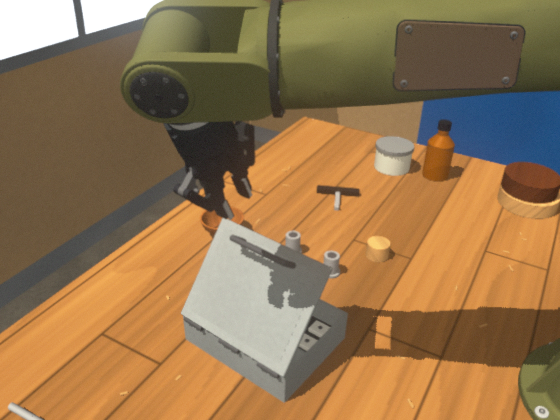

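The lid still stands at the same angle and the bar is centred between the fingers (col 279). I'll descend and grasp.

move_arm:
  commands:
    - {"tx": 0,"ty": 0,"tz": 0.03,"rx": 0.1,"ry": 0,"rz": -0.2,"gripper": 0.6}
    - {"tx": 0,"ty": 0,"tz": 0.06,"rx": 0.2,"ry": 0,"rz": -0.2,"gripper": 0.6}
    - {"tx": 0,"ty": 0.0005,"tz": 0.085,"rx": 0.2,"ry": 0,"rz": -0.2,"gripper": 0.6}
    - {"tx": 0,"ty": 0.0005,"tz": 0.102,"rx": 0.2,"ry": 0,"rz": -0.2,"gripper": 0.6}
    - {"tx": 0,"ty": 0.0005,"tz": 0.11,"rx": 0.2,"ry": 0,"rz": -0.2,"gripper": 0.6}

```text
time_s: 22.25
position: [540.2, 163.4, 192.9]
eef_rot: [-156.7, -0.2, 171.7]
contact_force: [-0.8, 0.1, 0.0]
opening: 34.2
```

move_arm:
  commands:
    - {"tx": 0,"ty": 0,"tz": 0,"rx": 0,"ry": 0,"rz": 0,"gripper": 0.7}
    - {"tx": 0,"ty": 0,"tz": 0,"rx": 0,"ry": 0,"rz": 0,"gripper": 0.85}
    - {"tx": 0,"ty": 0,"tz": 0,"rx": 0,"ry": 0,"rz": 0,"gripper": 1}
    - {"tx": 0,"ty": 0,"tz": 0,"rx": 0,"ry": 0,"rz": 0,"gripper": 1}
    - {"tx": 0,"ty": 0,"tz": 0,"rx": 0,"ry": 0,"rz": 0,"gripper": 1}
  squeeze: 30

```text
time_s: 22.75
position: [541.0, 164.1, 195.6]
eef_rot: [-156.7, -0.0, 171.7]
contact_force: [-1.9, -3.0, 5.5]
opening: 8.5
```

Run:
```python
from h import *
s=show()
phi=lambda th:-(th-3.5)*0.5
t=np.linspace(51,0.5,26)
for k in range(5): arc(t[5*k],t[5*k+1:5*k+6],phi); print()
```

```text
t 22.75 q [ 22.1  27.6  78.7 -19.9  86.3 -56.1] p [541.  164.1 195.6] rpy [-156.7   -0.   171.7] case [ -1.7 -17.1 195.6] F [-1.9 -3.   5.5] op 8.5
49.0 t [ 0.     -0.0036  0.0043] r [-1.01 -0.   -0.  ]
47.0 t [ 0.     -0.007   0.0088] r [-2.02  0.    0.  ]
44.9 t [ 0.     -0.0102  0.0133] r [-3.03 -0.   -0.  ]
42.9 t [ 0.     -0.0133  0.018 ] r [-4.04 -0.    0.  ]
40.9 t [ 0.     -0.0162  0.0228] r [-5.05  0.    0.  ]

38.9 t [ 0.     -0.0032  0.0046] r [-1.01  0.    0.  ]
36.9 t [ 0.     -0.0062  0.0094] r [-2.02  0.    0.  ]
34.8 t [ 0.     -0.009   0.0143] r [-3.03 -0.    0.  ]
32.8 t [ 0.     -0.0116  0.0192] r [-4.04  0.   -0.  ]
30.8 t [ 0.     -0.0141  0.0243] r [-5.05  0.   -0.  ]

28.8 t [-0.     -0.0027  0.0049] r [-1.01  0.    0.  ]
26.8 t [-0.     -0.0053  0.01  ] r [-2.02 -0.    0.  ]
24.7 t [-0.     -0.0077  0.0151] r [-3.03 -0.    0.  ]
22.7 t [ 0.     -0.0099  0.0203] r [-4.04 -0.    0.  ]
20.7 t [-0.     -0.0119  0.0256] r [-5.05  0.    0.  ]

18.7 t [ 0.     -0.0023  0.0052] r [-1.01 -0.   -0.  ]
16.7 t [-0.     -0.0044  0.0104] r [-2.02 -0.   -0.  ]
14.6 t [-0.     -0.0063  0.0158] r [-3.03  0.   -0.  ]
12.6 t [ 0.     -0.0081  0.0212] r [-4.04 -0.   -0.  ]
10.6 t [ 0.     -0.0096  0.0266] r [-5.05 -0.    0.  ]

8.6 t [ 0.     -0.0018  0.0054] r [-1.01  0.    0.  ]
6.6 t [ 0.     -0.0035  0.0108] r [-2.02  0.    0.  ]
4.5 t [-0.     -0.0049  0.0163] r [-3.03  0.    0.  ]
2.5 t [-0.     -0.0062  0.0219] r [-4.04  0.   -0.  ]
0.5 t [-0.     -0.0072  0.0275] r [-5.05 -0.    0.  ]
```

move_arm:
  commands:
    - {"tx": 0,"ty": -0.0036,"tz": 0.0043,"rx": -1,"ry": 0,"rz": 0,"gripper": 1}
    - {"tx": 0,"ty": -0.007,"tz": 0.0088,"rx": -2,"ry": 0,"rz": 0,"gripper": 1}
    - {"tx": 0,"ty": -0.0102,"tz": 0.0133,"rx": -3,"ry": 0,"rz": 0,"gripper": 1}
    - {"tx": 0,"ty": -0.0133,"tz": 0.018,"rx": -4,"ry": 0,"rz": 0,"gripper": 1}
    - {"tx": 0,"ty": -0.0162,"tz": 0.0228,"rx": -5,"ry": 0,"rz": 0,"gripper": 1}

```text
time_s: 23.25
position: [537.8, 140.7, 181.1]
eef_rot: [-161.9, 0.0, 171.7]
contact_force: [-0.2, 1.0, 6.9]
opening: 8.0
```

move_arm:
  commands:
    - {"tx": 0,"ty": -0.0032,"tz": 0.0046,"rx": -1,"ry": 0,"rz": 0,"gripper": 1}
    - {"tx": 0,"ty": -0.0062,"tz": 0.0094,"rx": -2,"ry": 0,"rz": 0,"gripper": 1}
    - {"tx": 0,"ty": -0.009,"tz": 0.0143,"rx": -3,"ry": 0,"rz": 0,"gripper": 1}
    - {"tx": 0,"ty": -0.0116,"tz": 0.0192,"rx": -4,"ry": 0,"rz": 0,"gripper": 1}
    - {"tx": 0,"ty": -0.0141,"tz": 0.0243,"rx": -5,"ry": 0,"rz": 0,"gripper": 1}

```text
time_s: 23.75
position: [535.0, 119.9, 162.1]
eef_rot: [-166.9, 0.0, 171.7]
contact_force: [3.5, 1.0, 4.8]
opening: 8.4
```

Run:
```python
from h import *
s=show()
for th in (30.8,): print((hand(th)-Rh(-(th-3.5)*.5).apply([0,0,-15])).round(1))
```

```text
t 23.75 q [ 14.5  23.2  87.7 -12.6  74.6 -63.3] p [535.  119.9 162.1] rpy [-166.9    0.   171.7] case [ -1.8  27.5 162.1] F [3.5 1.  4.8] op 8.4
[533.3 120.3 163.3]
```

move_arm:
  commands:
    - {"tx": 0,"ty": -0.0027,"tz": 0.0049,"rx": -1,"ry": 0,"rz": 0,"gripper": 1}
    - {"tx": 0,"ty": -0.0053,"tz": 0.01,"rx": -2,"ry": 0,"rz": 0,"gripper": 1}
    - {"tx": 0,"ty": -0.0077,"tz": 0.0151,"rx": -3,"ry": 0,"rz": 0,"gripper": 1}
    - {"tx": 0,"ty": -0.0099,"tz": 0.0203,"rx": -4,"ry": 0,"rz": 0,"gripper": 1}
    - {"tx": 0,"ty": -0.0119,"tz": 0.0256,"rx": -5,"ry": 0,"rz": 0,"gripper": 1}

```text
time_s: 24.25
position: [532.5, 102.2, 139.2]
eef_rot: [-171.9, 0.0, 171.7]
contact_force: [7.9, 1.0, 2.8]
opening: 8.3
```

move_arm:
  commands:
    - {"tx": 0,"ty": -0.0023,"tz": 0.0052,"rx": -1,"ry": 0,"rz": 0,"gripper": 1}
    - {"tx": 0,"ty": -0.0044,"tz": 0.0104,"rx": -2,"ry": 0,"rz": 0,"gripper": 1}
    - {"tx": 0,"ty": -0.0063,"tz": 0.0158,"rx": -3,"ry": 0,"rz": 0,"gripper": 1}
    - {"tx": 0,"ty": -0.0081,"tz": 0.0212,"rx": -4,"ry": 0,"rz": 0,"gripper": 1}
    - {"tx": 0,"ty": -0.0096,"tz": 0.0266,"rx": -5,"ry": 0,"rz": 0,"gripper": 1}

```text
time_s: 24.75
position: [530.4, 89.2, 114.1]
eef_rot: [-176.9, 0.0, 171.7]
contact_force: [6.4, 2.2, 2.1]
opening: 8.4
```

Run:
```python
from h import *
s=show()
for th in (10.6,): print((hand(th)-Rh(-(th-3.5)*.5).apply([0,0,-15])).round(1))
```

```text
t 24.75 q [  7.1  22.5  94.8  -3.4  63.6 -73.1] p [530.4  89.2 114.1] rpy [-176.9    0.   171.7] case [ -1.4  58.4 114.1] F [6.4 2.2 2.1] op 8.4
[529.   89.5 116.4]
```

move_arm:
  commands:
    - {"tx": 0,"ty": -0.0009,"tz": 0.0027,"rx": -0.5,"ry": 0,"rz": 0,"gripper": 1}
    - {"tx": 0,"ty": -0.0018,"tz": 0.0054,"rx": -1,"ry": 0,"rz": 0,"gripper": 1}
    - {"tx": 0,"ty": -0.0027,"tz": 0.0081,"rx": -1.5,"ry": 0,"rz": 0,"gripper": 1}
    - {"tx": 0,"ty": -0.0035,"tz": 0.0108,"rx": -2,"ry": 0,"rz": 0,"gripper": 1}
    - {"tx": 0,"ty": -0.0042,"tz": 0.0135,"rx": -2.5,"ry": 0,"rz": 0,"gripper": 1}

```text
time_s: 25.25
position: [529.4, 84.4, 100.8]
eef_rot: [-179.3, -0.0, 171.7]
contact_force: [6.2, 3.1, 2.1]
opening: 8.3
```

move_arm:
  commands:
    - {"tx": 0,"ty": -0.0007,"tz": 0.0022,"rx": -0.4,"ry": 0,"rz": 0,"gripper": 1}
    - {"tx": 0,"ty": -0.0012,"tz": 0.0044,"rx": -0.8,"ry": 0,"rz": 0,"gripper": 1}
    - {"tx": 0,"ty": -0.0016,"tz": 0.0066,"rx": -1.2,"ry": 0,"rz": 0,"gripper": 1}
    - {"tx": 0,"ty": -0.002,"tz": 0.0088,"rx": -1.4,"ry": 0,"rz": 0,"gripper": 1}
    - {"tx": 0,"ty": -0.0024,"tz": 0.0105,"rx": -1.6,"ry": 0,"rz": 0,"gripper": 1}

```text
time_s: 25.75
position: [529.1, 81.5, 90.4]
eef_rot: [179.1, -0.0, 171.7]
contact_force: [5.8, -0.6, 3.8]
opening: 8.5
```

Run:
```python
from h import *
s=show()
from station import robot
g=robot.grab_frame('side');cv2.imwrite('pics/side18.png',cv2.resize(g[220:400,160:360],None,fx=4,fy=3.3,interpolation=cv2.INTER_CUBIC))
```

```text
t 25.75 q [  4.4  23.3  97.1   1.   59.4 -77.8] p [529.1  81.5  90.4] rpy [179.1  -0.  171.7] case [-1.2 66.2 90.4] F [ 5.8 -0.6  3.8] op 8.5
```

View pics/side18.png

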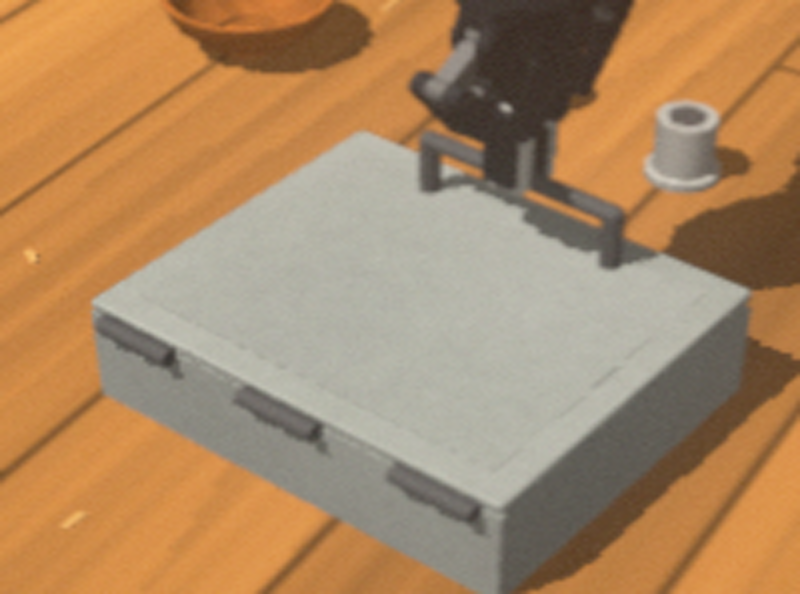

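move_arm:
  commands:
    - {"tx": 0,"ty": -0.0001,"tz": 0.0005,"rx": 0,"ry": 0,"rz": 0,"gripper": 1}
    - {"tx": 0,"ty": -0.0002,"tz": 0.001,"rx": 0,"ry": 0,"rz": 0,"gripper": 1}
    - {"tx": 0,"ty": -0.0003,"tz": 0.0015,"rx": 0,"ry": 0,"rz": 0,"gripper": 1}
    - {"tx": 0,"ty": -0.0004,"tz": 0.002,"rx": 0,"ry": 0,"rz": 0,"gripper": 1}
    - {"tx": 0,"ty": -0.0004,"tz": 0.002,"rx": 0,"ry": 0,"rz": 0,"gripper": 1}

```text
time_s: 26.3
position: [529.0, 81.0, 88.4]
eef_rot: [179.1, -0.0, 171.7]
contact_force: [5.6, -2.5, 4.0]
opening: 8.3
```

Run:
```python
from h import *
s=show()
```

```text
t 26.3 q [  4.4  23.5  97.2   1.   59.1 -77.8] p [529.   81.   88.4] rpy [179.1  -0.  171.7] case [-1.2 66.8 88.4] F [ 5.6 -2.5  4. ] op 8.3
```

move_arm:
  commands:
    - {"tx": 0,"ty": 0,"tz": 0.0004,"rx": 0,"ry": 0,"rz": 0,"gripper": 1}
    - {"tx": 0,"ty": 0,"tz": 0.0008,"rx": 0,"ry": 0,"rz": 0,"gripper": 1}
    - {"tx": 0,"ty": 0,"tz": 0.0012,"rx": 0,"ry": 0,"rz": 0,"gripper": 1}
    - {"tx": 0,"ty": 0,"tz": 0.0016,"rx": 0,"ry": 0,"rz": 0,"gripper": 1}
    - {"tx": 0,"ty": 0,"tz": 0.002,"rx": 0,"ry": 0,"rz": 0,"gripper": 1}

```text
time_s: 26.8
position: [528.9, 80.6, 86.5]
eef_rot: [179.2, -0.0, 171.7]
contact_force: [1.9, -6.3, 10.8]
opening: 8.3
```

Run:
```python
from h import *
s=show()
```

```text
t 26.8 q [  4.4  23.6  97.3   0.9  58.9 -77.8] p [528.9  80.6  86.5] rpy [179.2  -0.  171.7] case [-1.2 67.2 86.5] F [ 1.9 -6.3 10.8] op 8.3
```

move_arm:
  commands:
    - {"tx": 0,"ty": 0,"tz": 0.0005,"rx": 0,"ry": 0,"rz": 0,"gripper": 1}
    - {"tx": 0,"ty": 0,"tz": 0.001,"rx": 0,"ry": 0,"rz": 0,"gripper": 1}
    - {"tx": 0,"ty": 0,"tz": 0.001,"rx": 0,"ry": 0,"rz": 0,"gripper": 1}
    - {"tx": 0,"ty": 0,"tz": 0.001,"rx": 0,"ry": 0,"rz": 0,"gripper": 1}
    - {"tx": 0,"ty": 0,"tz": 0.001,"rx": 0,"ry": 0,"rz": 0,"gripper": 1}

```text
time_s: 27.3
position: [529.0, 80.6, 86.4]
eef_rot: [179.2, -0.0, 171.7]
contact_force: [-1.6, -8.3, 16.7]
opening: 8.4
```

Run:
```python
from h import *
s=show()
from station import robot
g=robot.grab_frame('side');cv2.imwrite('pics/side19.png',cv2.resize(g[220:400,160:360],None,fx=4,fy=3.3,interpolation=cv2.INTER_CUBIC))
```

```text
t 27.3 q [  4.4  23.6  97.3   0.9  58.9 -77.8] p [529.   80.6  86.4] rpy [179.2  -0.  171.7] case [-1.2 67.2 86.4] F [-1.6 -8.3 16.7] op 8.4
```

View pics/side19.png

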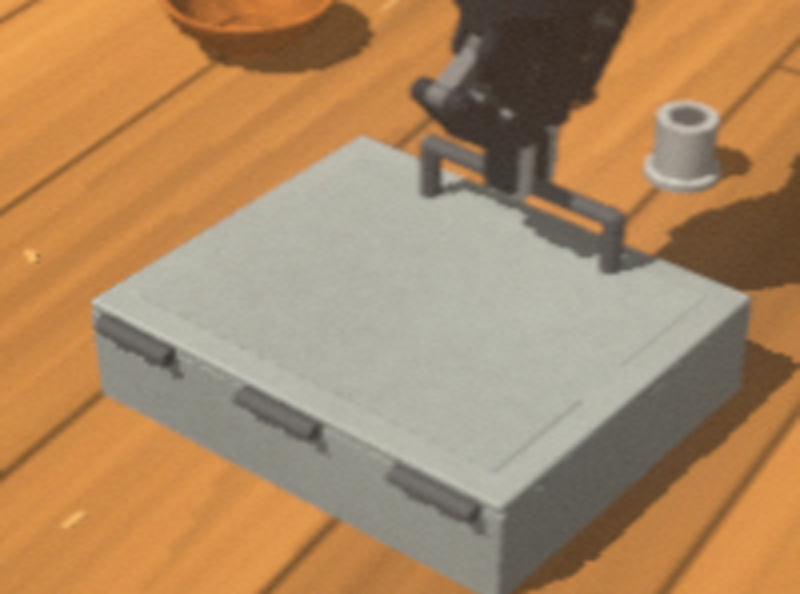

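The last 1 mm of command gave no motion and the force rose to 16.7 N, and the picture shows no gap. The lid is on its stop. Releasing and retreating.

move_arm:
  commands:
    - {"tx": 0,"ty": 0,"tz": 0,"rx": 0,"ry": 0,"rz": 0,"gripper": 0.85}
    - {"tx": 0,"ty": 0,"tz": 0,"rx": 0,"ry": 0,"rz": 0,"gripper": 0.7}
    - {"tx": 0,"ty": 0,"tz": 0,"rx": 0,"ry": 0,"rz": 0,"gripper": 0.6}
    - {"tx": 0,"ty": 0,"tz": 0,"rx": 0,"ry": 0,"rz": 0,"gripper": 0.5}
    - {"tx": 0,"ty": 0,"tz": 0,"rx": 0,"ry": 0,"rz": 0,"gripper": 0.5}

```text
time_s: 27.85
position: [528.2, 81.4, 85.0]
eef_rot: [179.2, -0.2, 171.7]
contact_force: [0.1, 0.4, 0.5]
opening: 42.5
```

move_arm:
  commands:
    - {"tx": 0,"ty": 0,"tz": -0.01,"rx": 0,"ry": 0,"rz": 0,"gripper": 0.5}
    - {"tx": 0,"ty": 0,"tz": -0.03,"rx": 0,"ry": 0,"rz": 0,"gripper": 0.5}
    - {"tx": 0,"ty": 0,"tz": -0.06,"rx": 0,"ry": 0,"rz": 0,"gripper": 0.5}
    - {"tx": 0,"ty": 0,"tz": -0.1,"rx": 0,"ry": 0,"rz": 0,"gripper": 0.5}
    - {"tx": 0,"ty": 0,"tz": -0.15,"rx": 0,"ry": 0,"rz": 0,"gripper": 0.5}

```text
time_s: 28.35
position: [527.6, 79.1, 236.4]
eef_rot: [179.2, -0.2, 171.7]
contact_force: [-0.1, -0.8, -0.3]
opening: 42.6
```

Run:
```python
from ov import *
s=show()
from station import robot
g=robot.grab_frame('side');cv2.imwrite('pics/side20.png',cv2.resize(overlay(g,'side',th=0)[800:1600,640:1440],None,fx=.75,fy=.75)); cv2.imwrite('pics/side20f.png',g)
for c in ['side','wrist']:
    if c=='wrist': f=robot.grab_frame(c); cv2.imwrite('pics/wrist20.png',f)
    print(c,[(x['p'],np.round(x['position'],1)) for x in robot.spot_point('lid_handle',c)])
print(hand(0))
```

```text
t 28.35 q [  4.2  14.3  88.4   0.9  77.4 -77.7] p [527.6  79.1 236.4] rpy [179.2  -0.2 171.7] case [-1.000e-01  6.880e+01  2.364e+02] F [-0.1 -0.8 -0.3] op 42.6
side [(0.8, array([526.9,  79.9, 103.7]))]
wrist [(0.8, array([531.4,  80.2, 103.3]))]
[527.65377087  79.9453565  103.        ]
```

View pics/side20.png

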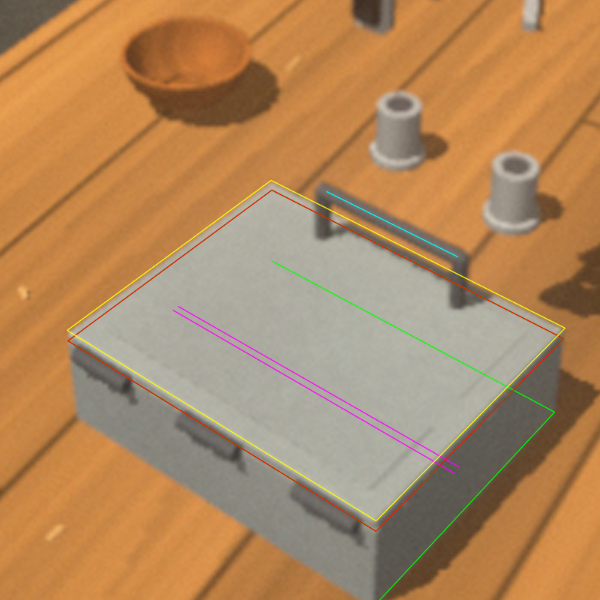

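View pics/side20f.png

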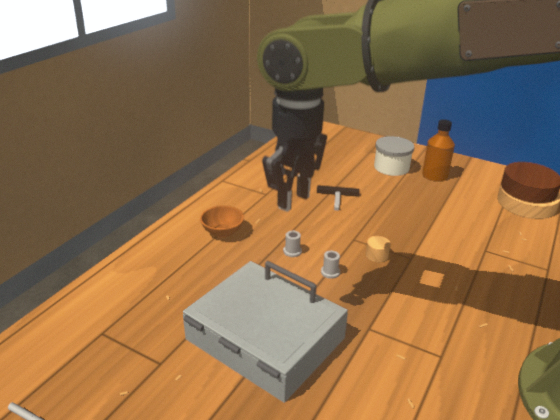

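View pics/wrist20.png

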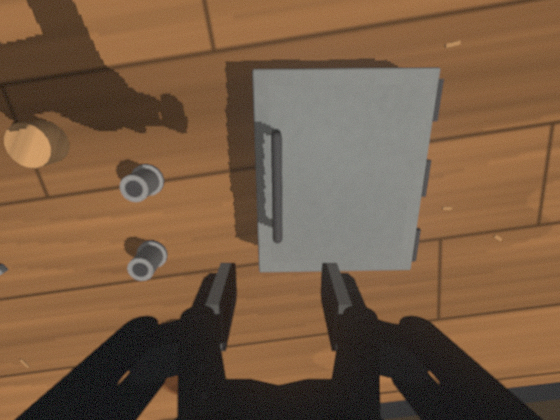

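The lid is shut. The handle reads z = 103.3 to 103.7, where a shut lid gives 103. The robot touches nothing and the other things are where they were, so I'm handing in.

Run:
```python
from station import robot
print(robot.get_state()['contact_force']); print(robot.hand_in())
```

```text
[-0.00889683  0.4036938  -1.32028026]
the job is handed in; nothing more can be done
None
```

The job is done and handed in at 28.4 s of the 72 s allowed.

- **Lid check:** I lifted the lid by its handle to about 51° and let go at about 8.3 s. It read the same angle about 3 s later and again at 21 s, so the hinge holds.
- **Adaptor:** I took the adaptor farthest to the robot's right, at about (590, -185). I set it upright on the trough floor about 9 mm off the trough's centre line, toward the partition. The floor was felt at z ≈ 5 mm, and after release the wrist picture showed it standing free.
- **Closing:** I lowered the lid with the handle held until it met its stop at about 17 N, then released it and backed off. The handle reads z = 103.3 to 103.7 mm; a shut lid gives 103. The last side picture shows no gap, and the bystanders in view look unmoved.

Two things disagreed with what was given:

- **Fingertips:** They stood about 25 mm farther back than stated. My first grip on the handle closed on nothing just above the bar, and I corrected it by looking.
- **Lid at the start:** The lid stood about 3° ajar, not shut.

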